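# Put the lid back on the storage box and snap it home

## Task

The storage box on the milk crates is open and its lid stands on edge, leaning against the back of the drawer unit. Lay the lid down flat on the crates, handle up, and let go of it, then pick it up again by its handle, put it on the box and press it down until it has snapped fully home at all four corners, without forcing it hard enough to crack it. Leave the cup, the hair tie holder and the lantern where they stand.

Things in the scene. Friction and masses are not known exactly. Their poses are not given: they have to be found in the camera images.
- lid: White plastic snap lid 96 (x) x 152 (y) x 19 mm (z), about 130 g, fits either way round. 3 mm top plate (z 16 to 19 mm) with a 3 mm thick skirt 16 mm deep all round. Origin: centre of the open underside, at the skirt's rim; z points out of the top to the handle. At the start it stands on its +x long edge, top leaning 9 degrees to the unit's back, handle to the unit, open inside to the robot.
- lid_edge (a point): Middle of the lid's -x long edge (lid frame -48, 0, 9.5 mm), axes as the lid's; uppermost at the start, about 95 mm over the crates. Here the lid can be pinched along its z, across 19 mm: one finger on the plate, the other on the rim of the skirt. The handle begins 42 mm from this edge and keeps 27 mm of air between edge and drawer unit.
- handle: Moulded white arch handle, part of the lid: a bar 76 mm long (y) of 12 x 12 mm section on two legs at its ends, its underside 22 mm and its top 34 mm over the lid's top face. Origin: centre of the lid's top face (lid frame 0, 0, 19 mm), axes as the lid's. Pinch the bar along x, across 12 mm, at z = 28 mm in this frame.
- box: Open white plastic storage box 80 (x) x 140 (y) x 62 mm (z), walls 3 mm, fixed on the crates, a nail clipper and hair ties inside. Origin: centre of its underside. The lid's skirt goes down outside the walls, long side to long side, with 1.5 mm play each way in x and 3 mm in y. Fully home the plate lies on the rim: lid origin 46 mm, lid top face 65 mm above the box's origin.
- rim (a point): Centre of the box's mouth, level with its rim (62 mm up). Below it each long wall has two sprung beads (y +-54 mm) over which a ridge in the lid's long skirts must snap. Just laid on, the lid is 11 mm proud. A bead gives way at 5 to 12 N pressed over its corner, an end pressed midway at up to 25 N; the push eases, then stiffens as the plate meets the rim. A push over 80 N would crack it.
- unit: Small white plastic drawer unit, 120 mm deep (x) x 150 mm wide (y) x 85 mm high, fixed on the crates, its sliding door shut on the far face (+x), its plain back (-x) to the robot. Origin: centre of its underside. The lid leans against its back.
- cup: Orange ceramic cup, 80 mm across the mouth, 88 mm high, standing loose. Origin: centre of its underside. Leave it alone.
- tie_holder: Pink silicone hair tie holder, a post 100 mm high on an 84 mm round foot, standing loose. Origin: centre of its underside. Leave it alone.
- lantern: Rechargeable lantern of grey plastic with a clear globe and a press button on top, 86 mm across, 143 mm high, wire bail to 160 mm, standing loose. Origin: centre of its underside. Leave it alone.
- corner0 (a point): Point on the underside of the lid's top plate in its +x +y corner (lid frame +45, +72, 16 mm), 3 mm below the top face; 62 mm above the crate when that corner is fully home.
- corner1 (a point): Point on the underside of the lid's top plate in its +x -y corner (lid frame +45, -72, 16 mm), 3 mm below the top face; 62 mm above the crate when that corner is fully home.
- corner2 (a point): Point on the underside of the lid's top plate in its -x +y corner (lid frame -45, +72, 16 mm), 3 mm below the top face; 62 mm above the crate when that corner is fully home.
- corner3 (a point): Point on the underside of the lid's top plate in its -x -y corner (lid frame -45, -72, 16 mm), 3 mm below the top face; 62 mm above the crate when that corner is fully home.
Not all that is in view belongs to the job. Leave any orange look-alike of the box alone. Leave any red look-alike of the lid alone.

How it is judged:
By the outcome, as a careful person would: the job done as asked, in the order asked, and still so for the second after the job is handed in, with the robot touching nothing.
It also fails if it takes over 72 s, if anything falls off the work surface, if the arm or the gripper's body presses on something with over 40 N, if the wrist force passes 120 N, or if a joint passes its speed limit or range.

## Robot

A 6-joint arm with a two-finger parallel gripper is mounted at the origin on the work surface. World frame = base frame: x ahead of the robot, y to its left, z up, the work surface at z = 0. Lengths are in m, angles in rad, forces in N, time in s.
With the tool pointing down it reaches from about 0.375 to 0.9 m from the base axis. Payload 3.1 kg.
Tool frame: the origin (TCP) lies at the very end of the fingers, on their centre line; the grasp point (between the pads) lies 19 mm behind it; z points along the fingers, y is the line along which they close (so a half turn about z gives the same grasp; the last joint's range is limited). The gripper opens to 85 mm and grips with 20 to 120 N. Pads are 22 mm wide; open, the fingers measure 114 mm over their backs; the gripper's body (76 mm by 85 mm) begins 54 mm behind the grasp point. The pads swing forward as they close: fully open they stand 13 mm farther back than shut.
Start: joints at [1.113, 0.527, 1.433, -0, 1.181, -0.178], TCP at [0.172, 0.601, 0.231] pointing down, gripper open.
Joint ranges: [-3.08, 3.08], [-0.75, 2.2], [0.22, 2.44], [-1.43, 4.57], [0, 2.65], [-2.85, 2.85]. Speed limits (rad/s): [2.79, 2.79, 3.14, 3.14, 3.14, 3.14].

## Interface

Orientations are given as a unit quaternion [x, y, z, w].
In Python, from station import telemetry, snapshot, ticket gives the robot as it stands.
- The arm moves only by the tool move_arm, never from a script. Its argument "commands" is text: rows parted by semicolons, each of 7 numbers parted by spaces: the shift along the tool's x, y, z in mm, then the turn, a rotation vector about the tool's x, y, z in degrees, then the opening, from -1 (shut) to 1 (fully open). A call has exactly 5 rows; each row is the pose to reach, as a shift and turn from the pose commanded when the call began, along the tool's axes at that moment; what a row does not reach only later rows make up. A row lasts 1/8 s, in which the tool goes at most 62.5 mm and 10.7 degrees, less where a joint would pass 70% of its speed; a pose out of reach is approached as far as the arm can. A call with a gripper value outside its range is refused whole. The fingers move at their own pace and stop on an object; "grip_force" is the grip in N (left out, the last holds). Time passes only in rows, so rows that repeat a pose let the fingers close, or fill a call up. It gives the time, the measured TCP pose, the force, the opening and the grip force at its end, in the units of the state.
- telemetry.sense(): the state, without advancing time (a new reading comes with each control period).
- snapshot(name): name is "side" or "top"; returns a dict with "image" (384x512x3 uint8, red, green, blue), "fx", "fy", "cx", "cy" (pixels), "k1" (the pictures are not rectified: a ray, as slopes to the right and down, at radius r is drawn at 1 + k1 r^2 times it, then the intrinsics apply), "pose" (4x4, takes a point from camera to world coordinates). Camera axes: x right, y down, z forward; pixel columns grow to the right and rows downward; lengths in m; the calibration is good to about 2 mm. A picture is of the moment at which its call begins. There is no depth.
- ticket.sign_off(): hands the job in; it is judged then, once.
The state is a dict: "t": time; "q": joint angles; "qd": joint speeds; "tau": joint torques, N m; "tcp_pos": TCP position; "tool_rot": TCP orientation; "force": force on the tool from outside, world axes, zero at the start; "ft_torque": the same for the moment, N m; "finger_gap": opening from 0.0 (shut) to 1.0 (fully open); "gripper_force": force on a finger pad.
Only numpy, scipy, OpenCV 4.12 (cv2) and the standard library are available. Lean on these libraries where they do the work, as an engineer would, in place of code of your own. Each camera call takes 0.05 s, during which the arm holds its last target. There are 200 camera calls.

## Working session

There is one attempt and no reset: what is moved stays moved. The work goes in short steps, Python scripts to look and compute and a tool call to move; the robot and the scene stay as the last step left them, time stands still between calls to the robot, and variables do not carry over. Pictures are saved under pics/ and viewed, at most 10 in all, crops included, and the job is handed in when it is done.

Besides the shell and the picture viewer there is one more tool, called after ">>>" as name(argument=value, ...) on one line, values as JSON. move_arm: Moves the arm, as the interface text tells. Its arguments: {"type":"object","properties":{"commands":{"type":"string"},"grip_force":{"type":"number"}},"required":["commands"]}

```bash
mkdir -p pics; cat > h.py <<'E'
import numpy as np, cv2
from station import telemetry, snapshot, ticket
def snap(n,f):
    s=snapshot(n); cv2.imwrite('pics/'+f,cv2.cvtColor(s['image'],cv2.COLOR_RGB2BGR))
    np.savez('pics/'+f+'.npz',**s); return s
def K(s): return np.array([[s['fx'],0,s['cx']],[0,s['fy'],s['cy']],[0,0,1.]]),np.array([float(s['k1']),0,0,0])
def ray(s,px):
    k,d=K(s); u=cv2.undistortPoints(np.array([[px]],float),k,d)[0,0]
    P=s['pose']; return P[:3,3],P[:3,:3]@np.array([u[0],u[1],1])
def onz(s,px,z):
    o,r=ray(s,px); return o+r*(z-o[2])/r[2]
def proj(s,pts):
    k,d=K(s); M=np.linalg.inv(s['pose']); return cv2.projectPoints(np.array(pts,float).reshape(-1,1,3),cv2.Rodrigues(M[:3,:3])[0],M[:3,3],k,d)[0][:,0]
E
python3 - <<'E'
from h import *
for n in ('top','side'):
    s=snap(n,n+'0.png'); print(n,s['fx'],s['k1'],s['pose'].round(3).tolist())
print(telemetry.sense())
E
```

```text
top 462.3685128525207 -0.0777849900955063 [[-0.012, -0.994, 0.112, 0.31], [-1.0, 0.013, 0.005, -0.052], [-0.007, -0.112, -0.994, 1.449], [0.0, 0.0, 0.0, 1.0]]
side 436.0814176694393 -0.09395825249807854 [[0.875, -0.324, 0.36, 0.075], [-0.484, -0.569, 0.665, -0.794], [-0.011, -0.756, -0.655, 0.821], [0.0, 0.0, 0.0, 1.0]]
{'t': 0.1, 'q': array([ 1.11353301e+00,  5.28394780e-01,  1.43382316e+00,  2.30387913e-05,
        1.18139317e+00, -1.78530805e-01]), 'qd': array([-0.00072114, -0.00248999, -0.00192779,  0.00043784,  0.00172851,
        0.00128612]), 'tau': array([-6.50000275e-04, -4.43303454e+01, -1.78585750e+01, -2.43842469e-04,
        3.88192871e-03,  1.83024603e-06]), 'tcp_pos': array([0.17164558, 0.60027451, 0.23040263]), 'tool_rot': array([ 1.38919812e-01,  9.90303119e-01, -9.55331312e-04, -3.25573083e-04]), 'force': array([ 0.95333267, -0.03478458, -0.12458493]), 'ft_torque': array([ 0.00611058, -0.04891697, -0.01302113]), 'gripper_force': 0.0, 'finger_gap': 1.000507760789146}
```

View pics/top0.png

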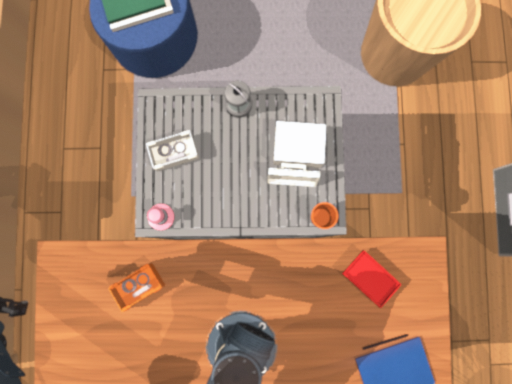

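View pics/side0.png

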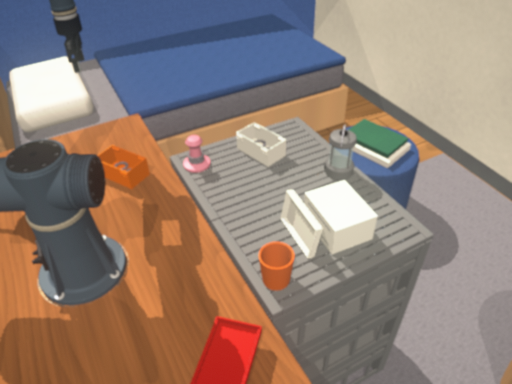

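```bash
python3 - <<'E'
import cv2,numpy as np
t=cv2.imread('pics/top0.png');s=cv2.imread('pics/side0.png')
r=lambda a,k:cv2.resize(a,None,fx=k,fy=k,interpolation=cv2.INTER_CUBIC)
cv2.imwrite('pics/tc.png',r(t[110:240,130:360],3.4))   # 782x442
cv2.imwrite('pics/sc.png',r(s[105:295,165:435],2.9)) 
E
```

```text
(no output)
```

View pics/tc.png

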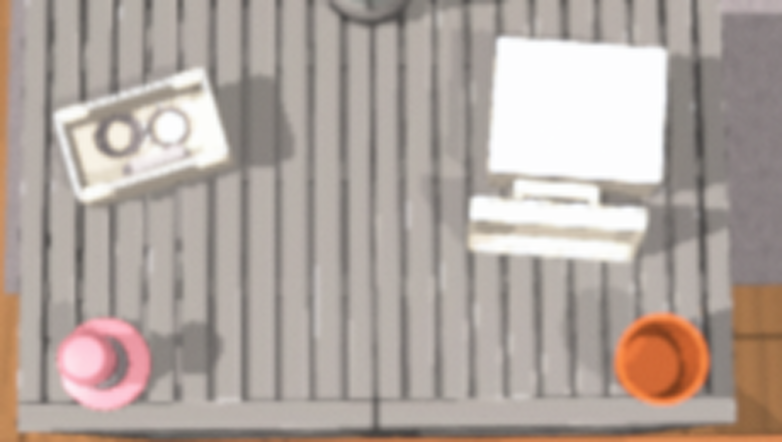

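View pics/sc.png

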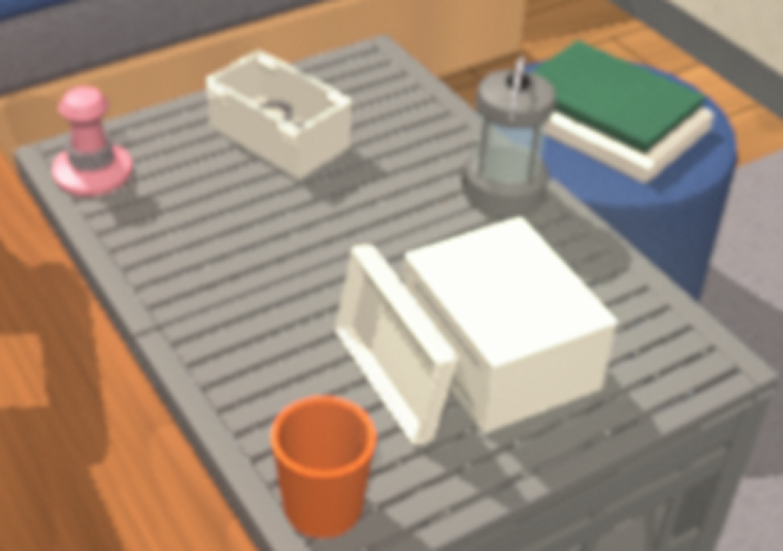

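```bash
cat > fit.py <<'E'
from h import *
from scipy.optimize import least_squares
from scipy.spatial.transform import Rotation as R
T=np.load('pics/top0.png.npz');S=np.load('pics/side0.png.npz')
ct=lambda p:((np.array(p)+.5)/3.4-.5)+[130,110]
cs=lambda p:((np.array(p)+.5)/2.9-.5)+[165,105]
U=[60,75,85];B=[40,70,62]
c=lambda D,*s:np.array(s)*D if s[2]>0 else np.array([s[0]*D[0],s[1]*D[1],0])
def mk(D,top,side):
    pts=[(T,ct(p),c(D,*q)) for p,q in top]+[(S,cs(p),c(D,*q)) for p,q in side]; return pts
u=mk(U,[((498,38),(1,1,1)),((667,47),(1,-1,1)),((663,185),(-1,-1,1)),((489,172),(-1,1,1))],
 [((405,258),(-1,1,1)),((520,218),(1,1,1)),((616,320),(1,-1,1)),((490,364),(-1,-1,1)),((489,431),(-1,-1,-1))])
b=mk(B,[((55,115),(1,1,1)),((207,68),(1,-1,1)),((232,160),(-1,-1,1)),((84,203),(-1,1,1))],
 [((207,80),(-1,1,1)),((258,50),(1,1,1)),((351,97),(1,-1,1)),((300,135),(-1,-1,1)),((302,178),(-1,-1,-1))])
l=[(T,ct(p),np.array(q)) for p,q in [((471,197),(-48,76,19)),((646,208),(-48,-76,19)),((470,220),(-48,76,0)),((643,233),(-48,-76,0)),((471,250),(48,76,0)),((630,263),(48,-76,0))]]
l+=[(S,cs(p),np.array(q)) for p,q in [((371,246),(-48,76,19)),((353,250),(-48,76,0)),((457,355),(-48,-76,19)),((437,368),(-48,-76,0)),((415,440),(48,-76,0)),((337,328),(48,76,0))]]
a=np.radians(9)
RL=np.array([[-np.sin(a),0,np.cos(a)],[0,1,0],[-np.cos(a),0,-np.sin(a)]])
lift=48*np.cos(a)+19*np.sin(a)
def f(p):
    z=p[9];e=[]
    for k,o in enumerate((u,b,l)):
        x,y,w=p[3*k:3*k+3];Rz=R.from_euler('z',w).as_matrix()
        if k==2: Rz=Rz@RL
        for s,px,q in o:
            P=Rz@(q/1000)+[x,y,z+(lift/1000 if k==2 else 0)]
            e.append((proj(s,[P])[0]-px))
    return np.ravel(e)
r=least_squares(f,[.7,-.2,0,.7,.2,.3,.6,-.2,0,0],loss='soft_l1')
print(r.x.round(4)); print(f(r.x).reshape(-1,2).round(1).tolist())
E
python3 fit.py
```

```text
[ 0.617  -0.1854 -0.0738  0.605   0.2051  0.3024  0.5054 -0.1629 -0.0837
 -0.0014]
[[0.2, 0.1], [-0.1, 0.5], [-0.6, -1.2], [0.6, -0.4], [-0.3, -1.4], [-0.2, -0.5], [0.1, 0.1], [1.2, 0.4], [-1.8, 1.2], [0.9, 0.5], [-0.5, 0.3], [-0.3, -2.5], [-0.3, -1.1], [-0.4, 0.3], [-0.0, 0.6], [0.3, 1.0], [-0.0, -0.9], [-0.6, 0.7], [0.5, -0.1], [0.2, 0.3], [0.4, -0.8], [0.8, -1.0], [-0.9, -0.3], [0.4, -0.7], [-0.2, -0.8], [-0.5, -1.0], [-0.0, 0.6], [-0.2, -2.3], [-0.6, 1.9], [-0.8, 0.5]]
```

```bash
cat >> h.py <<'E'
import json,os
from scipy.spatial.transform import Rotation as R
def log():
    s=telemetry.sense(); open('log.jsonl','a').write(json.dumps({k:np.asarray(s[k]).tolist() for k in s})+'\n'); return s
def getcmd():
    if os.path.exists('cmd.json'):
        d=json.load(open('cmd.json')); return np.array(d[0]),R.from_quat(d[1])
    return np.array([.172,.601,.231]),R.from_quat(telemetry.sense()['tool_rot'])
def setcmd(p,r): json.dump([list(map(float,p)),r.as_quat().tolist()],open('cmd.json','w'))
def plan(pt,Rt,g,calls=1,save=True,hold=0):
    """print `calls` move_arm command strings that go straight to (pt,Rt); last `hold` rows still"""
    p,r=getcmd(); Rt=R.from_matrix(Rt) if not isinstance(Rt,R) else Rt
    pt=np.array(pt,float)
    n=5*calls-hold; dr=(r.inv()*Rt).as_rotvec()
    print('per row mm %.1f deg %.1f'%(np.linalg.norm(pt-p)/n*1e3,np.degrees(np.linalg.norm(dr))/n))
    p0,r0=p,r
    for c in range(calls):
        rows=[]
        for i in range(5):
            f=min(1,(5*c+i+1)/n); P=p0+(pt-p0)*f; Q=r0*R.from_rotvec(dr*f)
            v=np.r_[(r.inv().apply(P-p)*1e3).round(1),np.degrees((r.inv()*Q).as_rotvec()).round(1)]+0.
            rows.append(' '.join('%g'%x for x in v)+' %g'%g)
        print('; '.join(rows))
        p,r=p+r.apply(v[:3]/1e3),r*R.from_rotvec(np.radians(v[3:]))
    if save: setcmd(p,r)
def toolR(z,y):
    z=np.array(z,float);z/=np.linalg.norm(z);y=np.array(y,float);y-=z*(y@z);y/=np.linalg.norm(y)
    return np.c_[np.cross(y,z),y,z]
E
python3 - <<'E'
from h import *
T=np.load('pics/top0.png.npz')
for n,px,z in (('lantern',(238,92),.14),('cup',(324,215),.088),('holder',(161,217),.01),('crL',(135,237),0),('crR',(346,235),0),('crTL',(137,90),0)): print(n,onz(T,px,z).round(3))
log()
yaw=-.079;a=np.radians(9);Z=R.from_euler('z',yaw).as_matrix()
RL=Z@np.array([[-np.sin(a),0,np.cos(a)],[0,1,0],[-np.cos(a),0,-np.sin(a)]])
edge=np.array([.5054,-.1629,.0504])+RL@[-.048,0,.0095]; Rt=toolR(RL[:,0],RL[:,2])
print(edge,Rt)
tz=Rt[:,2]; g=edge+tz*.023
plan(g-tz*.10,Rt,-.25,4)
plan(g,Rt,-.25,1,hold=1)
E
```

```text
lantern [ 0.756 -0.002  0.14 ]
cup [ 0.395 -0.25   0.088]
holder [0.4   0.248 0.01 ]
crL [0.339 0.332 0.   ]
crR [ 0.337 -0.33   0.   ]
crTL [0.817 0.334 0.   ]
[ 0.52223921 -0.16423307  0.09632291] [[ 7.89178525e-02  9.84607862e-01 -1.55946565e-01]
 [ 9.96881123e-01 -7.79462428e-02  1.23454720e-02]
 [ 1.73472348e-18 -1.56434465e-01 -9.87688341e-01]]
per row mm 42.5 deg 3.9
-28 -31.8 3 0.4 0.3 3.9 -0.25; -55.9 -63.7 6 0.7 0.6 7.8 -0.25; -83.9 -95.5 9 1.1 0.9 11.8 -0.25; -111.8 -127.4 11.9 1.5 1.2 15.7 -0.25; -139.8 -159.2 14.9 1.9 1.6 19.6 -0.25
-37.1 -20.5 3 0.3 0.3 3.9 -0.25; -74.1 -41 5.9 0.7 0.6 7.8 -0.25; -111.2 -61.5 8.8 1.1 0.9 11.8 -0.25; -148.3 -82 11.8 1.4 1.2 15.7 -0.25; -185.4 -102.5 14.7 1.8 1.5 19.6 -0.25
-41.9 -6.8 2.4 0.4 0.3 3.9 -0.25; -83.7 -13.6 4.7 0.8 0.7 7.8 -0.25; -125.6 -20.4 7 1.1 1 11.7 -0.25; -167.5 -27.2 9.4 1.5 1.3 15.7 -0.25; -209.3 -34 11.7 1.9 1.6 19.6 -0.25
-41.8 7.8 1.1 0.3 0.3 3.9 -0.25; -83.5 15.5 2.3 0.7 0.6 7.8 -0.25; -125.3 23.2 3.4 1.1 0.9 11.7 -0.25; -167 30.9 4.5 1.5 1.2 15.7 -0.25; -208.8 38.6 5.7 1.8 1.6 19.6 -0.25
per row mm 25.0 deg 0.0
0 0 25 0 0 0 -0.25; 0 0 50 0 0 0 -0.25; -0.1 0 75 0 0 0 -0.25; -0.1 0 100 0 -0.1 0 -0.25; -0.1 0 100 0 -0.1 0 -0.25
```

>>> move_arm(commands="-28 -32 3 0.4 0.3 4 -0.25; -56 -64 6 0.8 0.6 8 -0.25; -84 -96 9 1.2 0.9 12 -0.25; -112 -128 12 1.6 1.2 16 -0.25; -140 -160 15 2 1.5 20 -0.25", grip_force=40)

```text
t: 0.72
tcp_pos: [0.2628, 0.4071, 0.216]
tool_rot: [0.31, 0.951, -0.016, -0.015]
force: [0.7, -0.6, -0.6]
finger_gap: 0.37
gripper_force: 0.0
```

>>> move_arm(commands="-37 -20 3 0.4 0.3 4 -0.25; -74 -40 6 0.8 0.6 8 -0.25; -111 -60 9 1.2 0.9 12 -0.25; -148 -80 12 1.6 1.2 16 -0.25; -185 -100 15 2 1.5 20 -0.25")

```text
t: 1.35
tcp_pos: [0.3533, 0.2173, 0.2014]
tool_rot: [0.47, 0.882, -0.03, -0.03]
force: [0.2, 0.1, -0.1]
finger_gap: 0.373
gripper_force: 0.0
```

>>> move_arm(commands="-42 -7 2 0.4 0.3 4 -0.25; -84 -14 4 0.8 0.6 8 -0.25; -126 -21 6 1.2 0.9 12 -0.25; -168 -28 8 1.6 1.2 16 -0.25; -210 -35 10 2 1.5 20 -0.25")

```text
t: 1.98
tcp_pos: [0.4407, 0.0233, 0.189]
tool_rot: [0.616, 0.785, -0.044, -0.044]
force: [-0.8, -0.4, 0.3]
finger_gap: 0.372
gripper_force: 0.0
```

```bash
sed -i 's/save=True/save=False/' h.py; cat >> h.py <<'E'
def apply(*last):
    p,r=getcmd()
    for v in last:
        v=np.array(v.split()[:6],float); p,r=p+r.apply(v[:3]/1e3),r*R.from_rotvec(np.radians(v[3:]))
    setcmd(p,r)
def cmp():
    s=log();p,r=getcmd(); print('err mm',((s['tcp_pos']-p)*1e3).round(1),'deg',np.degrees((r.inv()*R.from_quat(s['tool_rot'])).as_rotvec()).round(2),'t',s['t'],'F',s['force'].round(1),'gap',round(s['finger_gap'],3),'gf',s['gripper_force'],'q',s['q'].round(3)); return s
yaw=-.079;a=np.radians(9);Z=R.from_euler('z',yaw).as_matrix()
RL=Z@np.array([[-np.sin(a),0,np.cos(a)],[0,1,0],[-np.cos(a),0,-np.sin(a)]])
edge=np.array([.5054,-.1629,.0504])+RL@[-.048,0,.0095]; Rg=toolR(RL[:,0],RL[:,2])
E
python3 - <<'E'
from h import *
setcmd(*(np.array([.172,.601,.231]),R.from_quat([0.13892,0.9903,0,0])))
apply('-140 -160 15 2 1.5 20','-185 -100 15 2 1.5 20','-210 -35 10 2 1.5 20')
cmp()
plan(edge+Rg[:,2]*(.023-.06),Rg,-.25,1)
E
```

```text
err mm [ 0.2 -1.5  0. ] deg [0.03 0.03 0.15] t 1.975 F [-0.8 -0.4  0.3] gap 0.372 gf 0.0 q [-0.176  0.4    1.84  -0.043  1.022 -0.392]
per row mm 43.2 deg 3.7
-41.2 9.1 9.5 0.3 0.3 3.7 -0.25; -82.3 18.3 19.1 0.7 0.7 7.3 -0.25; -123.5 27.4 28.6 1 1 11 -0.25; -164.6 36.6 38.2 1.4 1.4 14.7 -0.25; -205.8 45.7 47.7 1.7 1.7 18.4 -0.25
```

>>> move_arm(commands="-41 9 9 0.4 0.4 3.7 -0.25; -82 18 19 0.8 0.8 7.4 -0.25; -123 27 28 1.2 1.2 11 -0.25; -165 36 38 1.5 1.5 14.7 -0.25; -206 46 48 1.7 1.7 18.4 -0.25")

```text
t: 2.6
tcp_pos: [0.5285, -0.1663, 0.1321]
tool_rot: [0.733, 0.675, -0.053, -0.057]
force: [0.6, -0.0, 0.8]
finger_gap: 0.373
gripper_force: 0.0
```

```bash
python3 - <<'E'
from h import *
apply('-206 46 48 1.7 1.7 18.4')
for n in('side','top'): snap(n,n+'1.png')
cmp()
plan(edge+Rg[:,2]*.023,Rg,-.25,1)
a=cv2.imread('pics/side1.png')[180:280,240:370];b=cv2.imread('pics/top1.png')[110:210,240:370]
cv2.imwrite('pics/c1.png',cv2.resize(np.hstack([a,b]),None,fx=3,fy=3,interpolation=cv2.INTER_CUBIC))
E
```

```text
err mm [ 1.8 -4.4 -1.2] deg [-0.11 -0.07  0.25] t 2.7 F [ 0.4 -0.8 -0.5] gap 0.372 gf 0.0 q [-0.477  0.627  1.585 -0.07   1.072 -0.355]
per row mm 12.0 deg 0.0
0 -0.1 12 0 0 0 -0.25; 0.1 -0.2 23.9 0 0 0 -0.25; 0.1 -0.2 35.9 0 0 0 -0.25; 0.1 -0.3 47.8 0 0 0 -0.25; 0.2 -0.4 59.8 0 0 0 -0.25
```

View pics/c1.png

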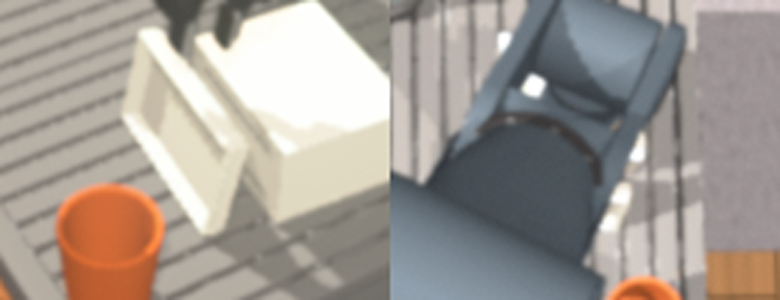

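>>> move_arm(commands="0 0 5 0 0 0 -0.25; 0 0 10 0 0 0 -0.25; 0 0 10 0 0 0 -0.25; 0 0 10 0 0 0 -0.25; 0 0 10 0 0 0 -0.25")

```text
t: 3.32
tcp_pos: [0.5268, -0.1646, 0.1234]
tool_rot: [0.732, 0.677, -0.053, -0.057]
force: [-0.4, -0.6, -0.1]
finger_gap: 0.374
gripper_force: 0.0
```

```bash
python3 - <<'E'
from h import *
apply('0 0 10 0 0 0')
s=cmp()
S=np.load('pics/side1.png.npz')
Rm=R.from_quat(s['tool_rot'])
print(proj(S,[edge, edge+RL@[0,0,.0095],edge-RL@[0,0,.0095]]))
p,r=getcmd(); print((Rg.T@(s['tcp_pos']-(edge+Rg[:,2]*.023))*1e3).round(1))
E
```

```text
err mm [0.1 0.1 0.7] deg [-0.03 -0.02 -0.03] t 3.325 F [-0.4 -0.6 -0.1] gap 0.374 gf 0.0 q [-0.472  0.634  1.601 -0.07   1.051 -0.354]
[[303.2542106  207.48371103]
 [306.63254451 206.80071581]
 [299.84984569 208.17165238]]
[ -0.    0.3 -50.4]
```

>>> move_arm(commands="0 0 15 0 0 0 -0.25; 0 0 30 0 0 0 -0.25; 0 0 42 0 0 0 -0.25; 0 0 50 0 0 0 -0.25; 0 0 50 0 0 0 -0.25")

```text
t: 3.95
tcp_pos: [0.5183, -0.1641, 0.0727]
tool_rot: [0.732, 0.676, -0.054, -0.058]
force: [0.2, -0.6, 0.4]
finger_gap: 0.377
gripper_force: 0.0
```

>>> move_arm(commands="0 0 0 0 0 0 -1; 0 0 0 0 0 0 -1; 0 0 0 0 0 0 -1; 0 0 0 0 0 0 -1; 0 0 0 0 0 0 -1")

```text
t: 4.58
tcp_pos: [0.519, -0.1643, 0.0737]
tool_rot: [0.732, 0.676, -0.053, -0.057]
force: [-0.1, 0.1, 0.2]
finger_gap: 0.207
gripper_force: 39.0
```

```bash
python3 - <<'E'
from h import *
apply('0 0 50 0 0 0')
s=cmp()
L=[json.loads(x) for x in open('log.jsonl')]
from scipy.optimize import least_squares
E
```

```text
err mm [-0.  -0.2  0.4] deg [-0.01 -0.    0.  ] t 4.575 F [-0.1  0.1  0.2] gap 0.207 gf 39.022543178871274 q [-0.478  0.702  1.646 -0.076  0.938 -0.349]
```

```bash
cat > kin.py <<'E'
from h import *
from scipy.optimize import least_squares
L=[json.loads(x) for x in open('log.jsonl')]
E=lambda a,t:R.from_euler(a,t)
def fk(q,p):
    d,l1,l2,lt,a1,a2=p[:6]
    r=E('z',q[0]);P=np.array([0,0,d])
    r=r*E('y',q[1]);P=P+r.apply([a1,0,l1])
    r=r*E('y',q[2]);P=P+r.apply([a2,0,l2])
    r=r*E('z',q[3])*E('y',q[4]);P=P+r.apply([0,0,lt])
    return P,r*E('z',q[5])
def g(p): return np.ravel([fk(l['q'],p)[0]-l['tcp_pos'] for l in L])
def fit():
    return least_squares(lambda p:np.r_[g(p)*1e3,(np.array(p)-[.3,.4,.4,.25,0,0])*[.1,.1,.1,.1,2,2]],[.3,.4,.4,.25,0,0]).x
E
python3 - <<'E'
from kin import *
p=fit();print(p.round(4),(g(p).reshape(-1,3)*1e3).round(1).tolist())
for l in L[-2:]:
    print(fk(l['q'],p)[1].as_matrix().round(2).tolist(),R.from_quat(l['tool_rot']).as_matrix().round(2).tolist())
E
```

```text
[-0.7072  0.5356  0.6667 -1.3783 -0.0242  0.7224] [[90.0, -68.5, -6.7], [-12.3, -48.3, -6.2], [33.9, -26.9, -6.6], [22.5, -22.5, -3.1], [-43.0, 12.5, 22.5]]
[[-0.98, 0.08, -0.15], [0.08, 1.0, 0.01], [0.16, -0.0, -0.99]] [[0.08, 0.98, -0.15], [1.0, -0.08, 0.01], [-0.0, -0.16, -0.99]]
[[-0.98, 0.08, -0.16], [0.08, 1.0, 0.01], [0.16, -0.0, -0.99]] [[0.08, 0.98, -0.16], [1.0, -0.08, 0.01], [-0.0, -0.16, -0.99]]
```

```bash
sed -i "s/P=np.array(\[0,0,d\])/P=r.apply([0,p[6],d])/; s/\[2*,*.1,.1,.1,.1,2,2\]),/[.1,.1,.1,.1,2,2,1]),/; s/,0,0\])\*\[/,0,0,.1])*[/; s/.25,0,0\]).x/.25,0,0,.1]).x/" kin.py; python3 - <<'E'
from kin import *
p=fit();print(p.round(4),(g(p).reshape(-1,3)*1e3).round(1).tolist())
E
```

```text
Traceback (most recent call last):
  File "kin.py", line 14, in fit
    return least_squares(lambda p:np.r_[g(p)*1e3,(np.array(p)-[.3,.4,.4,.25,0,0,.1])*[.1,.1,.1,.1,2,2]],[.3,.4,.4,.25,0,0,.1]).x
           ~~~~~~~~~~~~~^^^^^^^^^^^^^^^^^^^^^^^^^^^^^^^^^^^^^^^^^^^^^^^^^^^^^^^^^^^^^^^^^^^^^^^^^^^^^^^^^^^^^^^^^^^^^^^^^^^^^^
  File "kin.py", line 14, in <lambda>
    return least_squares(lambda p:np.r_[g(p)*1e3,(np.array(p)-[.3,.4,.4,.25,0,0,.1])*[.1,.1,.1,.1,2,2]],[.3,.4,.4,.25,0,0,.1]).x
                                                 ~~~~~~~~~~~~~~~~~~~~~~~~~~~~~~~~~~~^~~~~~~~~~~~~~~~~~
ValueError: operands could not be broadcast together with shapes (7,) (6,)
```

```bash
sed -i "s/1,2,2\]\]/1,2,2,1]]/" kin.py; python3 - <<'E'
from kin import *
p=fit();print(p.round(4),(g(p).reshape(-1,3)*1e3).round(1).tolist())
E
```

```text
[ 0.2742  0.588   0.3917  0.2967 -0.      0.1141  0.111 ] [[-0.0, -0.0, 0.0], [0.0, 0.0, -0.0], [-0.0, -0.0, 0.0], [-0.0, -0.0, 0.0], [0.0, -0.0, -0.0]]
```

```bash
cat >> kin.py <<'E'
LO=np.array([-3.08,-.75,.22,-1.43,0,-2.85]);HI=np.array([3.08,2.2,2.44,4.57,2.65,2.85])
C=R.from_euler('z',np.pi/2)
def setup():
    global PP,OFF; PP=fit(); l=L[-1]; OFF=(fk(l['q'],PP)[1].inv()*R.from_quat(l['tool_rot']))
def ik(P,M):
    d,l1,l2,lt,a1,a2,lat=PP; r=(R.from_matrix(M) if not isinstance(M,R) else M)*OFF.inv()
    W=P-r.apply([0,0,lt]); rho=np.hypot(W[0],W[1])
    if rho<=lat: return None
    q1=np.arctan2(W[1],W[0])-np.arcsin(lat/rho); rr=np.sqrt(rho**2-lat**2); z=W[2]-d
    e=np.hypot(a2,l2);dl=np.arctan2(a2,l2);D=np.hypot(rr,z)
    c=(D*D-l1*l1-e*e)/(2*l1*e)
    if abs(c)>1: return None
    b=np.arccos(c); q2=np.arctan2(rr,z)-np.arctan2(e*np.sin(b),l1+e*np.cos(b)); q3=b-dl
    w=((E('z',q1)*E('y',q2+q3)).inv()*r).as_matrix()
    q5=np.arccos(np.clip(w[2,2],-1,1)); q4=np.arctan2(w[1,2],w[0,2]); q6=np.arctan2(w[2,1],-w[2,0])
    if q4<-1.43:q4+=2*np.pi
    q=np.array([q1,q2,q3,q4,q5,q6]); return q
def margin(q): return -9 if q is None else np.min(np.minimum(q-LO,HI-q)[[0,1,2,3,5]])
E
python3 - <<'E'
from kin import *
import kin
setup(); l=L[-1]; print(ik(np.array(l['tcp_pos']),R.from_quat(l['tool_rot'])).round(3),np.round(l['q'],3),kin.OFF.as_rotvec())
out=[]
for psi in np.arange(-180,180,30):
  for phi in (15,25,35,45):
    best=(-9,)
    for cx in np.arange(.42,.72,.03):
      for cy in (-.02,.0,.02):
        f=np.radians(phi);s=np.radians(psi); h=np.array([np.cos(s),np.sin(s),0])
        tz=h*np.cos(f)+[0,0,-np.sin(f)]; ty=h*np.sin(f)+[0,0,np.cos(f)]
        # lid bottom +x edge rim at z=2mm, horizontally at centre+48
        low=np.array([cx,cy,.002])+h*.048
        tcp=low-tz*(.096-.023)+ty*.0095
        M=np.c_[np.cross(ty,tz),ty,tz]; q=ik(tcp,M); m=margin(q)
        if m>0:
            W=tcp-tz*PP[3] if hasattr(kin,'PP0') else tcp-tz*kin.PP[3]
            m2=min(m,W[2]-.07)   # wrist height
            if m2>best[0]: best=(m2,cx,cy,q.round(2).tolist(),W.round(2).tolist())
    if best[0]>-.0: print(psi,phi,best)
E
```

```text
[-0.478  0.702  1.646 -0.076  0.938 -0.349] [-0.478  0.702  1.646 -0.076  0.938 -0.349] [-3.39115627e-16 -3.42969213e-16  1.57079633e+00]
-150 15 (np.float64(0.03687038459739855), np.float64(0.44999999999999996), -0.02, [0.03, 1.22, 1.22, -0.51, 1.94, 2.81], [0.72, 0.13, 0.11])
-150 25 (np.float64(0.09686608217680875), np.float64(0.5099999999999999), -0.02, [0.01, 1.16, 1.14, -0.48, 1.89, 2.75], [0.76, 0.12, 0.17])
-150 35 (np.float64(0.15185240727553959), np.float64(0.5699999999999998), -0.02, [-0.01, 1.11, 1.06, -0.44, 1.83, 2.69], [0.79, 0.1, 0.22])
-150 45 (np.float64(0.20015862822988917), np.float64(0.6299999999999998), -0.02, [-0.03, 1.07, 1.0, -0.39, 1.76, 2.65], [0.81, 0.08, 0.27])
-120 15 (np.float64(0.03687038459739855), np.float64(0.42), -0.02, [0.23, 1.16, 1.51, -0.79, 1.64, 2.81], [0.57, 0.25, 0.11])
-120 25 (np.float64(0.09686608217680875), np.float64(0.44999999999999996), -0.02, [0.19, 1.06, 1.52, -0.76, 1.52, 2.73], [0.59, 0.23, 0.17])
-120 35 (np.float64(0.15185240727553959), np.float64(0.44999999999999996), -0.02, [0.14, 0.96, 1.61, -0.72, 1.36, 2.69], [0.57, 0.2, 0
[... 3603 characters left out ...]
, 0.22])
120 45 (np.float64(0.20015862822988917), np.float64(0.5999999999999999), 0.02, [-0.38, 0.97, 1.3, 0.45, 1.55, -2.64], [0.7, -0.16, 0.27])
150 15 (np.float64(0.03687038459739855), np.float64(0.6299999999999998), 0.0, [-0.29, 1.42, 0.53, 0.36, 2.46, -2.8], [0.9, -0.15, 0.11])
150 25 (np.float64(0.09686608217680875), np.float64(0.6899999999999997), 0.0, [-0.27, 1.42, 0.37, 0.36, 2.44, -2.75], [0.94, -0.14, 0.17])
150 35 (np.float64(0.04939489806607833), np.float64(0.6899999999999997), 0.02, [-0.24, 1.28, 0.58, 0.29, 2.2, -2.8], [0.91, -0.1, 0.22])
150 45 (np.float64(0.014895834386795759), np.float64(0.6899999999999997), 0.02, [-0.22, 1.15, 0.77, 0.23, 1.97, -2.84], [0.87, -0.08, 0.27])
```

```bash
cat >> kin.py <<'E'
def lay(psi,phi,cx,cy,hz=.002,grip=.023):
    f=np.radians(phi);s=np.radians(psi); h=np.array([np.cos(s),np.sin(s),0])
    tz=h*np.cos(f)+[0,0,-np.sin(f)]; ty=h*np.sin(f)+[0,0,np.cos(f)]
    low=np.array([cx,cy,hz])+h*.048
    return low-tz*(.096-grip)+ty*.0095, np.c_[np.cross(ty,tz),ty,tz]
E
python3 - <<'E'
from kin import *
import kin
setup()
for psi,cx,cy in ((90,.5,.02),(75,.5,.02),(100,.5,.02),(90,.48,.02),(90,.52,0.0)):
  print(psi,cx,cy)
  for phi,hz in ((81,.12),(81,.003),(60,.003),(40,.003),(25,.003),(18,.003)):
    P,M=lay(psi,phi,cx,cy,hz); q=ik(P,M); print(phi,P.round(3),q.round(2),'m %.2f'%margin(q), 'elbow z %.2f'%(kin.PP[0]+kin.PP[1]*np.cos(q[1])))
E
```

```text
90 0.5 0.02
81 [0.5   0.066 0.194] [-0.18  0.42  1.78  0.19  0.97 -1.86] m 0.66 elbow z 0.81
81 [0.5   0.066 0.077] [-0.18  0.62  1.87  0.24  0.69 -1.95] m 0.57 elbow z 0.75
60 [0.5   0.04  0.071] [-0.43  0.71  1.86  0.61  0.91 -2.47] m 0.38 elbow z 0.72
40 [0.5   0.018 0.057] [-0.6   0.88  1.79  0.75  1.19 -2.72] m 0.13 elbow z 0.65
25 [0.5   0.006 0.042] [-0.68  1.04  1.7   0.79  1.4  -2.83] m 0.02 elbow z 0.57
18 [0.5   0.002 0.035] [-0.71  1.12  1.66  0.81  1.5  -2.86] m -0.01 elbow z 0.53
75 0.5 0.02
81 [0.512 0.064 0.194] [-0.18  0.42  1.79  0.2   0.93 -1.61] m 0.65 elbow z 0.81
81 [0.512 0.064 0.077] [-0.18  0.62  1.87  0.26  0.65 -1.7 ] m 0.57 elbow z 0.75
60 [0.505 0.039 0.071] [-0.45  0.69  1.94  0.77  0.78 -2.4 ] m 0.45 elbow z 0.73
40 [0.5   0.018 0.057] [-0.66  0.87  1.93  0.96  1.04 -2.78] m 0.07 elbow z 0.66
25 [0.496 0.006 0.042] [-0.76  1.03  1.88  0.99  1.25 -2.93] m -0.08 elbow z 0.58
18 [0.495 0.002 0.035] [-0.79  1.12  1.84  1.    1.35 -2.98] m -0.13 elbow z 0.53
100 0.5 0.02
81 [0.492 0.065 0.194] [-0.18  0.42  1.78  0.18  1.   -2.03] m 0.66 elbow z 0.81
81 [0.4
[... 705 characters left out ...]
16 -2.76] m 0.09 elbow z 0.65
25 [0.48  0.006 0.042] [-0.71  1.03  1.75  0.78  1.38 -2.87] m -0.02 elbow z 0.57
18 [0.48  0.002 0.035] [-0.73  1.11  1.7   0.79  1.48 -2.9 ] m -0.05 elbow z 0.53
90 0.52 0.0
81 [0.52  0.046 0.194] [-0.22  0.44  1.74  0.18  1.   -1.89] m 0.70 elbow z 0.81
81 [0.52  0.046 0.077] [-0.22  0.64  1.82  0.23  0.73 -1.96] m 0.62 elbow z 0.75
60 [0.52  0.02  0.071] [-0.45  0.73  1.8   0.59  0.95 -2.45] m 0.40 elbow z 0.71
40 [ 0.52  -0.002  0.057] [-0.61  0.89  1.72  0.73  1.23 -2.69] m 0.16 elbow z 0.64
25 [ 0.52  -0.014  0.042] [-0.69  1.05  1.63  0.78  1.45 -2.79] m 0.06 elbow z 0.57
18 [ 0.52  -0.018  0.035] [-0.71  1.12  1.59  0.81  1.55 -2.82] m 0.03 elbow z 0.53
```

```bash
sed -i 's/save=False/save=True/; s/\*1e3).round(1),np.degrees((r.inv()\*Q).as_rotvec()).round(1)/*2e3).round(0)\/2,(2*np.degrees((r.inv()*Q).as_rotvec())).round(0)\/2/' h.py; python3 - <<'E'
from kin import *
import kin
setup()
for phi in (81,45,32): P,M=lay(97,phi,.495,.01,.005); q=ik(P,M); print(phi,P.round(3),q.round(2),margin(q))
p,r=getcmd()
plan(p+[-.022,.002,.004],r,-1,1,hold=1)
p,r=getcmd(); plan(p+[-.03,.03,.13],r,-1,1)
P,M=lay(97,81,.495,.01,.13)
plan(P,M,-1,3)
E
```

```text
81 [0.489 0.056 0.079] [-0.21  0.62  1.88  0.23  0.7  -2.08] 0.5553032683300225
45 [0.495 0.013 0.063] [-0.56  0.84  1.75  0.63  1.19 -2.69] 0.15909906664301632
32 [0.496 0.001 0.052] [-0.63  0.97  1.67  0.68  1.38 -2.78] 0.07128153476845922
per row mm 5.6 deg 0.0
0 -5.5 0 0 0 0 -1; 0 -11 -0.5 0 0 0 -1; 0 -17 -0.5 0 0 0 -1; 0 -22.5 -0.5 0 0 0 -1; 0 -22.5 -0.5 0 0 0 -1
per row mm 27.3 deg 0.0
5.5 -10.5 -24.5 0 0 0 -1; 11 -21 -49.5 0 0 0 -1; 16.5 -31.5 -74 0 0 0 -1; 22 -41.5 -98.5 0 0 0 -1; 27.5 -52 -123.5 0 0 0 -1
per row mm 12.6 deg 6.8
12.5 0.5 0 -1 0 -7 -1; 25 1 0.5 -1.5 0 -13.5 -1; 38 1.5 0.5 -2.5 0 -20.5 -1; 50.5 2 0.5 -3.5 0 -27 -1; 63 2.5 1 -4.5 0 -34 -1
10 7.5 0.5 -0.5 0 -7 -1; 20.5 15 1 -1.5 0 -13.5 -1; 30.5 22.5 1.5 -2.5 0 -20.5 -1; 40.5 30 2 -3.5 0 -27 -1; 51 37.5 2.5 -4 0 -34 -1
4 11.5 1 -1 0 -6.5 -1; 8.5 23.5 2 -2 0 -13.5 -1; 12.5 35.5 3.5 -3 0 -20.5 -1; 17 47 4.5 -3.5 0 -27 -1; 21 59 5.5 -4.5 0 -34 -1
```

>>> move_arm(commands="0 -5.5 0 0 0 0 -1; 0 -11 -0.5 0 0 0 -1; 0 -17 -0.5 0 0 0 -1; 0 -22.5 -0.5 0 0 0 -1; 0 -22.5 -0.5 0 0 0 -1")

```text
t: 5.2
tcp_pos: [0.4962, -0.1624, 0.0777]
tool_rot: [0.733, 0.676, -0.053, -0.057]
force: [-0.4, 0.3, -1.5]
finger_gap: 0.209
gripper_force: 39.0
```

>>> move_arm(commands="5.5 -10.5 -24.5 0 0 0 -1; 11 -21 -49.5 0 0 0 -1; 16.5 -31.5 -74 0 0 0 -1; 22 -41.5 -98.5 0 0 0 -1; 27.5 -52 -123.5 0 0 0 -1")

```text
t: 5.82
tcp_pos: [0.4669, -0.1322, 0.2085]
tool_rot: [0.732, 0.676, -0.053, -0.057]
force: [0.4, -0.7, -1.7]
finger_gap: 0.209
gripper_force: 39.2
```

>>> move_arm(commands="12.5 0.5 0 -1 0 -7 -1; 25 1 0.5 -1.5 0 -13.5 -1; 38 1.5 0.5 -2.5 0 -20.5 -1; 50.5 2 0.5 -3.5 0 -27 -1; 63 2.5 1 -4.5 0 -34 -1")

```text
t: 6.45
tcp_pos: [0.4744, -0.0694, 0.2063]
tool_rot: [0.503, 0.863, -0.008, -0.041]
force: [0.1, -0.5, -1.3]
finger_gap: 0.21
gripper_force: 39.2
```

>>> move_arm(commands="10 7.5 0.5 -0.5 0 -7 -1; 20.5 15 1 -1.5 0 -13.5 -1; 30.5 22.5 1.5 -2.5 0 -20.5 -1; 40.5 30 2 -3.5 0 -27 -1; 51 37.5 2.5 -4 0 -34 -1")

```text
t: 7.08
tcp_pos: [0.4818, -0.0066, 0.205]
tool_rot: [0.23, 0.972, 0.034, -0.025]
force: [0.3, -0.3, -1.3]
finger_gap: 0.21
gripper_force: 39.1
```

>>> move_arm(commands="4 11.5 1 -1 0 -6.5 -1; 8.5 23.5 2 -2 0 -13.5 -1; 12.5 35.5 3.5 -3 0 -20.5 -1; 17 47 4.5 -3.5 0 -27 -1; 21 59 5.5 -4.5 0 -34 -1")

```text
t: 7.7
tcp_pos: [0.4896, 0.0559, 0.2041]
tool_rot: [-0.064, 0.995, 0.078, -0.005]
force: [-0.5, -0.3, -0.8]
finger_gap: 0.204
gripper_force: 39.1
```

```bash
python3 - <<'E'
from kin import *
for n in('side','top'): snap(n,n+'2.png')
cmp()
a=cv2.imread('pics/side2.png')[110:300,160:420];b=cv2.imread('pics/top2.png')[90:280,130:360]
cv2.imwrite('pics/c2.png',cv2.resize(np.hstack([a,b]),None,fx=1.63,fy=1.63,interpolation=cv2.INTER_CUBIC))
P,M=lay(97,81,.495,.01,.006); plan(P,M,-1,1)
for f in (65,48,32):
    P,M=lay(97,f,.495,.01,.006); plan(P,M,-1,1)
E
```

```text
err mm [-0.1  0.4  0.3] deg [-0.    0.01 -0.05] t 7.8 F [-0.   0.2 -1.2] gap 0.213 gf 39.13310563657433 q [-0.205  0.399  1.786  0.173  1.015 -1.997]
per row mm 24.8 deg 0.0
0 -4 24.5 0 0 0 -1; 0 -7.5 49 0 0 0 -1; 0 -11.5 73.5 0 0 0 -1; 0 -15.5 98 0 0 0 -1; 0 -19 122.5 0 0 0 -1
per row mm 4.1 deg 3.2
0 -4 0 -3 0 0 -1; 0 -8.5 0 -6.5 0 0 -1; 0 -12.5 0 -9.5 0 0 -1; 0 -16.5 0.5 -13 0 0 -1; 0.5 -20.5 0.5 -16 0 0 -1
per row mm 4.4 deg 3.4
0 -4.5 0 -3.5 0 0 -1; 0 -9 0 -7 0 0 -1; 0 -13 0 -10.5 0 0 -1; 0 -17.5 0 -13.5 0 0 -1; 0 -22 0.5 -17 0 0 -1
per row mm 4.1 deg 3.2
0 -4 0 -3 0 0 -1; 0 -8 0 -6.5 0 0 -1; 0 -12 0 -9.5 0 0 -1; 0 -16.5 0 -13 0 0 -1; 0 -20.5 0 -16 0 0 -1
```

View pics/c2.png

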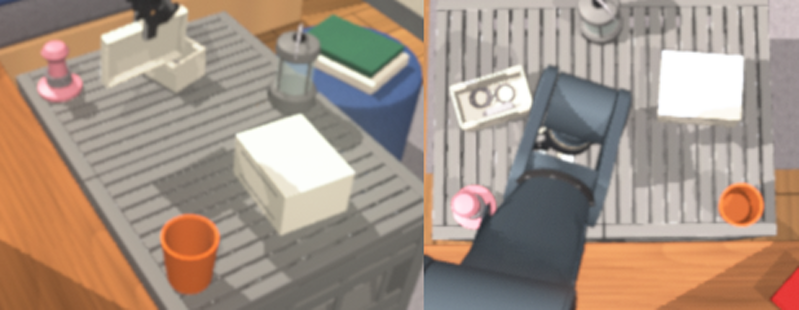

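>>> move_arm(commands="0 -4 24.5 0 0 0 -1; 0 -7.5 49 0 0 0 -1; 0 -11.5 73.5 0 0 0 -1; 0 -15.5 98 0 0 0 -1; 0 -19 122.5 0 0 0 -1")

```text
t: 8.43
tcp_pos: [0.49, 0.055, 0.0794]
tool_rot: [-0.061, 0.995, 0.077, -0.005]
force: [0.4, -0.1, -0.5]
finger_gap: 0.208
gripper_force: 39.1
```

>>> move_arm(commands="0 -4 0 -3 0 0 -1; 0 -8.5 0 -6.5 0 0 -1; 0 -12.5 0 -9.5 0 0 -1; 0 -16.5 0.5 -13 0 0 -1; 0.5 -20.5 0.5 -16 0 0 -1")

```text
t: 9.05
tcp_pos: [0.4921, 0.0345, 0.0763]
tool_rot: [-0.06, 0.975, 0.215, -0.013]
force: [0.3, 0.6, -1.9]
finger_gap: 0.212
gripper_force: 39.6
```

>>> move_arm(commands="0 -4.5 0 -3.5 0 0 -1; 0 -9 0 -7 0 0 -1; 0 -13 0 -10.5 0 0 -1; 0 -17.5 0 -13.5 0 0 -1; 0 -22 0.5 -17 0 0 -1")

```text
t: 9.68
tcp_pos: [0.4945, 0.0149, 0.0665]
tool_rot: [-0.057, 0.932, 0.357, -0.022]
force: [-0.2, -0.2, -0.5]
finger_gap: 0.206
gripper_force: 39.5
```

>>> move_arm(commands="0 -4 0 -3 0 0 -1; 0 -8 0 -6.5 0 0 -1; 0 -12 0 -9.5 0 0 -1; 0 -16.5 0 -13 0 0 -1; 0 -20.5 0 -16 0 0 -1")

```text
t: 10.3
tcp_pos: [0.4964, -0.0005, 0.0522]
tool_rot: [-0.053, 0.874, 0.483, -0.03]
force: [0.3, 0.0, -0.3]
finger_gap: 0.21
gripper_force: 39.5
```

```bash
python3 - <<'E'
from kin import *
for n in('side','top'): snap(n,n+'3.png')
cmp(); print(getcmd()[1].as_matrix().round(2))
a=cv2.imread('pics/side3.png')[110:300,160:420];b=cv2.imread('pics/top3.png')[90:280,130:360]
cv2.imwrite('pics/c3.png',cv2.resize(np.hstack([a,b]),None,fx=1.63,fy=1.63,interpolation=cv2.INTER_CUBIC))
E
```

```text
err mm [ 0.4 -1.9 -1.3] deg [ 0.1  -0.07  0.16] t 10.4 F [-0.   0.3 -1.1] gap 0.211 gf 39.39924736507237 q [-0.634  0.968  1.671  0.676  1.383 -2.775]
[[-0.99 -0.07 -0.11]
 [-0.12  0.53  0.84]
 [ 0.    0.85 -0.53]]
```

View pics/c3.png

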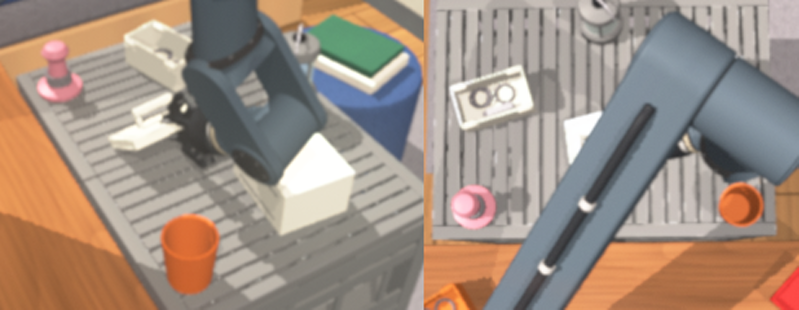

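```bash
python3 - <<'E'
from kin import *
p,r=getcmd(); h=r.as_matrix()[:,2]*[1,1,0]; h/=np.linalg.norm(h)
plan(p+[0,0,-.004],r,-.25,1,hold=3)
p,r=getcmd(); plan(p+[0,0,-.013],r,-.25,1)
p,r=getcmd(); plan(p-h*.04,r,-.25,1)
p,r=getcmd(); plan(p-h*.03+[0,0,.05],r,-.25,1)
setup(); print(margin(ik(*[getcmd()[0],getcmd()[1]])))
E
```

```text
per row mm 2.0 deg 0.0
0 -1.5 1 0 0 0 -0.25; 0 -3.5 2 0 0 0 -0.25; 0 -3.5 2 0 0 0 -0.25; 0 -3.5 2 0 0 0 -0.25; 0 -3.5 2 0 0 0 -0.25
per row mm 2.6 deg 0.0
0 -2 1.5 0 0 0 -0.25; 0 -4.5 3 0 0 0 -0.25; 0 -6.5 4 0 0 0 -0.25; 0 -9 5.5 0 0 0 -0.25; 0 -11 7 0 0 0 -0.25
per row mm 8.0 deg 0.0
0 -4 -7 0 0 0 -0.25; 0 -8.5 -13.5 0 0 0 -0.25; 0 -12.5 -20.5 0 0 0 -0.25; 0 -17 -27 0 0 0 -0.25; 0 -21 -34 0 0 0 -0.25
per row mm 11.7 deg 0.0
0 5.5 -10.5 0 0 0 -0.25; 0 10.5 -21 0 0 0 -0.25; 0 16 -31 0 0 0 -0.25; 0 21 -41.5 0 0 0 -0.25; 0 26.5 -52 0 0 0 -0.25
0.11893243817907972
```

>>> move_arm(commands="0 -1.5 1 0 0 0 -1; 0 -3.5 2 0 0 0 -1; 0 -3.5 2 0 0 0 -0.25; 0 -3.5 2 0 0 0 -0.25; 0 -3.5 2 0 0 0 -0.25")

```text
t: 11.02
tcp_pos: [0.4959, 0.0008, 0.0492]
tool_rot: [-0.054, 0.873, 0.483, -0.03]
force: [0.1, 0.1, -1.3]
finger_gap: 0.374
gripper_force: 0.2
```

>>> move_arm(commands="0 -2 1.5 0 0 0 -0.25; 0 -4.5 3 0 0 0 -0.25; 0 -6.5 4 0 0 0 -0.25; 0 -9 5.5 0 0 0 -0.25; 0 -11 7 0 0 0 -0.25")

```text
t: 11.65
tcp_pos: [0.4959, 0.0007, 0.0356]
tool_rot: [-0.054, 0.873, 0.483, -0.03]
force: [0.6, -0.6, -0.1]
finger_gap: 0.382
gripper_force: 0.2
```

>>> move_arm(commands="0 -4 -7 0 0 0 -0.25; 0 -8.5 -13.5 0 0 0 -0.25; 0 -12.5 -20.5 0 0 0 -0.25; 0 -17 -27 0 0 0 -0.25; 0 -21 -34 0 0 0 -0.25")

```text
t: 12.28
tcp_pos: [0.501, -0.0396, 0.0363]
tool_rot: [-0.054, 0.873, 0.483, -0.03]
force: [0.1, -0.7, -0.5]
finger_gap: 0.376
gripper_force: 0.0
```

>>> move_arm(commands="0 5.5 -10.5 0 0 0 -0.25; 0 10.5 -21 0 0 0 -0.25; 0 16 -31 0 0 0 -0.25; 0 21 -41.5 0 0 0 -0.25; 0 26.5 -52 0 0 0 -0.25")

```text
t: 12.9
tcp_pos: [0.5046, -0.069, 0.0871]
tool_rot: [-0.054, 0.873, 0.483, -0.03]
force: [0.1, -1.1, -0.4]
finger_gap: 0.378
gripper_force: 0.0
```

```bash
python3 - <<'E'
from kin import *
for n in('side','top'): snap(n,n+'4.png')
cmp()
a=cv2.imread('pics/side4.png')[120:280,185:345]
b=cv2.imread('pics/top4.png')[110:230,185:305]
cv2.imwrite('pics/c4.png',np.hstack([cv2.resize(a,(400,400),interpolation=cv2.INTER_CUBIC),cv2.resize(b,(400,400),interpolation=cv2.INTER_CUBIC)]))
E
```

```text
err mm [ 0.6 -1.2  1.3] deg [ 0.11 -0.09 -0.07] t 13.0 F [ 0.9 -0.2  0.6] gap 0.373 gf 0.0 q [-0.716  0.927  1.572  0.602  1.522 -2.731]
```

View pics/c4.png

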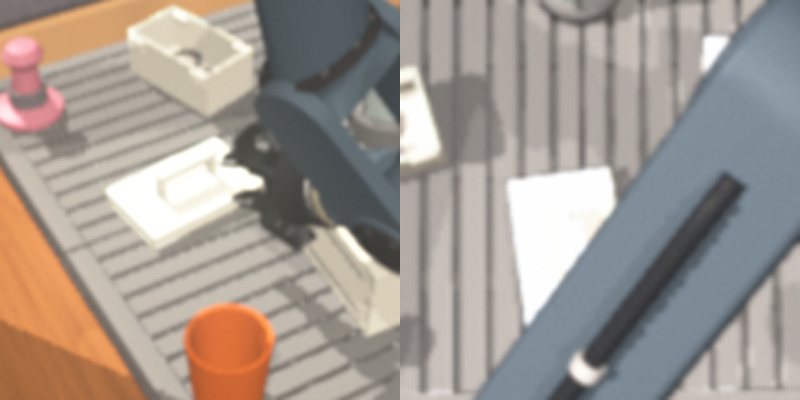

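```bash
python3 - <<'E'
from kin import *
import kin
setup()
p,r=getcmd(); t=np.radians(97);ty=[np.cos(t),np.sin(t),0]
M=toolR([0,0,-1],ty)
plan(p+[-.01,-.02,.08],r,-.25,1)
plan([.44,-.2,.26],M,-.25,2)
q=ik(*getcmd());print(q,margin(q))
E
```

```text
per row mm 16.6 deg 0.0
2.5 11.5 -11.5 0 0 0 -0.25; 5 23 -23.5 0 0 0 -0.25; 7.5 34.5 -35 0 0 0 -0.25; 10 46.5 -46.5 0 0 0 -0.25; 12.5 58 -58.5 0 0 0 -0.25
per row mm 15.6 deg 5.8
7 2.5 -14 6 0 0 -0.25; 13.5 5 -27.5 11.5 0 0 -0.25; 20.5 7.5 -41.5 17.5 0 0 -0.25; 27 10 -55 23 0 0 -0.25; 34 12 -69 29 0 0 -0.25
7 -4.5 -13 5.5 0 0 -0.25; 13.5 -9 -26.5 11.5 0 0 -0.25; 20.5 -13.5 -39.5 17.5 0 0 -0.25; 27 -18 -53 23 0 0 -0.25; 34 -22.5 -66 29 0 0 -0.25
[-6.57586065e-01  2.98722686e-01  1.74356363e+00 -1.29524328e-03
  1.09832030e+00 -2.35222960e+00] 0.49777040254682126
```

>>> move_arm(commands="2.5 11.5 -11.5 0 0 0 -0.25; 5 23 -23.5 0 0 0 -0.25; 7.5 34.5 -35 0 0 0 -0.25; 10 46.5 -46.5 0 0 0 -0.25; 12.5 58 -58.5 0 0 0 -0.25")

```text
t: 13.62
tcp_pos: [0.4944, -0.0891, 0.1678]
tool_rot: [-0.054, 0.873, 0.483, -0.03]
force: [-0.4, 0.4, -0.2]
finger_gap: 0.374
gripper_force: 0.0
```

>>> move_arm(commands="7 2.5 -14 6 0 0 -0.25; 13.5 5 -27.5 11.5 0 0 -0.25; 20.5 7.5 -41.5 17.5 0 0 -0.25; 27 10 -55 23 0 0 -0.25; 34 12 -69 29 0 0 -0.25")

```text
t: 14.25
tcp_pos: [0.4669, -0.1453, 0.2144]
tool_rot: [-0.06, 0.967, 0.247, -0.015]
force: [-0.1, 0.9, -0.3]
finger_gap: 0.377
gripper_force: 0.0
```

>>> move_arm(commands="7 -4.5 -13 5.5 0 0 -0.25; 13.5 -9 -26.5 11.5 0 0 -0.25; 20.5 -13.5 -39.5 17.5 0 0 -0.25; 27 -18 -53 23 0 0 -0.25; 34 -22.5 -66 29 0 0 -0.25")

```text
t: 14.88
tcp_pos: [0.4394, -0.2005, 0.2614]
tool_rot: [-0.062, 0.998, -0.003, 0.0]
force: [0.3, 0.1, 0.2]
finger_gap: 0.378
gripper_force: 0.0
```

```bash
python3 - <<'E'
from kin import *
T=snap('top','top5.png');S=snap('side','side5.png')
cmp()
a=cv2.imread('pics/top5.png')[120:220,140:300]
b=cv2.imread('pics/side5.png')[115:235,180:340]
k=5
cv2.imwrite('pics/c5.png',np.vstack([cv2.resize(a,(480,300),interpolation=cv2.INTER_CUBIC),cv2.resize(b,(400,300),interpolation=cv2.INTER_CUBIC).repeat(1,0) if 0 else cv2.copyMakeBorder(cv2.resize(b,(400,300),interpolation=cv2.INTER_CUBIC),0,0,0,80,0)]))
g=cv2.imread('pics/top5.png').astype(int)
m=(g.min(2)>215).astype(np.uint8)
n,_,st,ce=cv2.connectedComponentsWithStats(m)
for i in range(1,n):
    if st[i,4]>100: print(st[i],ce[i])
for z in (.019,.053): print(onz(T,(225,165),z))
E
```

```text
err mm [-0.8  0.9  1.9] deg [ 0.07 -0.06 -0.05] t 14.975 F [0.1 0.3 0.2] gap 0.376 gf 0.0 q [-6.570e-01  2.940e-01  1.745e+00 -1.000e-03  1.100e+00 -2.352e+00]
[110   0  62  29 333] [142.45645646  15.7987988 ]
[ 274  121   52   42 1760] [297.07727273 139.98579545]
[146 130  51  39 681] [173.61967695 150.20998532]
[ 217  160   38   53 1556] [235.218509   186.11953728]
[0.56028489 0.04556337 0.019     ]
[0.55433289 0.04323546 0.053     ]
```

View pics/c5.png

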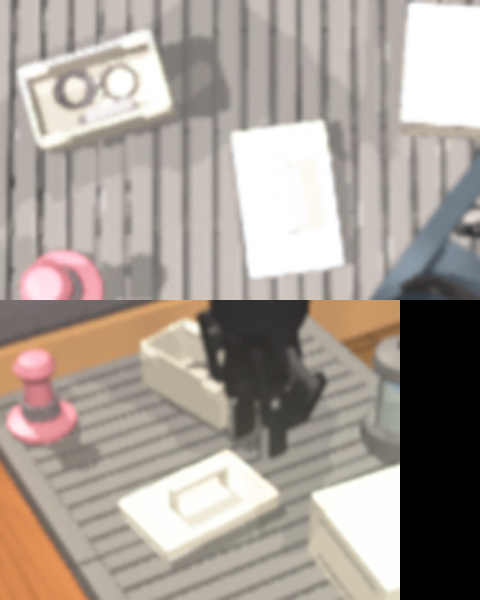

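```bash
cat > fit2.py <<'E'
from kin import *
T=np.load('pics/top5.png.npz');S=np.load('pics/side5.png.npz');T0=np.load('pics/top0.png.npz');S0=np.load('pics/side0.png.npz')
cv=lambda p,k,o:(np.array(p)+.5)/k-.5+np.array(o)
def fitxy(obs,x0):
    def f(v):
        Z=R.from_euler('z',v[2]).as_matrix()
        return np.ravel([proj(s,[Z@(np.array(q)/1e3)+[v[0],v[1],0]])[0]-px for s,px,q in obs])
    r=least_squares(f,x0,loss='soft_l1'); return r.x,f(r.x).reshape(-1,2).round(1).tolist()
lt=[(T,cv(p,3,(140,120)),q) for p,q in (((233,132),(48,-76,19)),((324,121),(-48,-76,19)),((344,265),(-48,76,19)),((252,277),(48,76,19)))]
ls=[(S,cv(p,2.5,(180,115)),q) for p,q in (((229,150),(48,-76,19)),((119,204),(48,76,19)),((279,193),(-48,-76,19)),((170,258),(-48,76,19)))]
b5=[(T,cv(p,3,(140,120)),q) for p,q in (((19,71),(40,70,62)),((150,30),(40,-70,62)),((173,108),(-40,-70,62)),((41,152),(-40,70,62)))]
b0=[(T0,cv(p,3.4,(130,110)),q) for p,q in (((55,115),(40,70,62)),((207,68),(40,-70,62)),((232,160),(-40,-70,62)),((84,203),(-40,70,62)))]
bs=[(S0,cv(p,2.9,(165,105)),q) for p,q in (((207,80),(-40,70,62)),((258,50),(40,70,62)),((351,97),(40,-70,62)),((300,135),(-40,-70,62)),((302,178),(-40,-70,0)))]
if __name__=='__main__':
    for o in (lt,ls,lt+ls): print('lid',fitxy(o,[.5,.01,1.69]))
    for o in (b5,b0,bs,b5+b0+bs): print('box',fitxy(o,[.6,.2,.3]))
    # mask based: minAreaRect of lid plate and box in top view
    for (st,en) in (((120,140),(220,200)),((120,200),(225,265))): pass
    g=T['image'].astype(int).min(2)
    m=np.zeros(g.shape,np.uint8); m[150:225,205:265]=(g[150:225,205:265]>195)
    c=max(cv2.findContours(m,0,1)[0],key=cv2.contourArea); print(cv2.minAreaRect(c))
    h=R.from_euler('z',1.69)
E
python3 fit2.py
```

```text
lid (array([0.49415185, 0.0123912 , 1.69282133]), [[0.1, 0.4], [0.1, -0.1], [-0.1, -0.2], [-0.1, -0.1]])
lid (array([0.49384139, 0.00678672, 1.71814407]), [[-0.6, 0.4], [0.0, 0.3], [0.7, 0.3], [-0.1, -2.1]])
lid (array([0.49458112, 0.01052882, 1.70232381]), [[0.5, 0.4], [0.4, -0.3], [0.7, -0.5], [0.7, -0.1], [-0.5, -0.3], [-0.3, -0.9], [0.2, -0.2], [-1.0, -3.2]])
box (array([0.6028855 , 0.20642653, 0.29316144]), [[0.2, 1.0], [0.0, 1.0], [-0.2, -0.6], [-0.0, -1.6]])
box (array([0.60258121, 0.20445538, 0.2868892 ]), [[1.1, 0.7], [-0.1, 1.2], [-0.2, -1.4], [-0.5, -0.6]])
box (array([0.60549025, 0.20509547, 0.30841321]), [[-0.3, -0.1], [-0.0, 0.2], [0.4, 0.5], [0.3, -1.4], [-0.3, 0.3]])
box (array([0.60434133, 0.20526963, 0.29994803]), [[0.6, 0.7], [0.3, 0.4], [0.2, -1.3], [0.5, -1.9], [0.8, 0.5], [-0.6, 0.5], [-0.4, -2.3], [-0.5, -1.0], [-0.6, -0.1], [-0.2, 0.2], [0.0, 0.7], [-0.3, -1.3], [-0.9, 0.4]])
((235.1538543701172, 186.23077392578125), (50.60616683959961, 32.74517059326172), 82.87498474121094)
```

```bash
cat > sil.py <<'E'
from kin import *
from scipy.optimize import minimize
K8=4
def box8(dx,dy,z0,z1): return np.array([[a*dx,b*dy,z] for a in(1,-1) for b in(1,-1) for z in(z0,z1)])/1e3
def mask(s,roi,thr):
    y0,y1,x0,x1=roi; im=cv2.resize(s['image'][y0:y1,x0:x1],None,fx=K8,fy=K8,interpolation=cv2.INTER_CUBIC)
    g=im.astype(int).min(2); m=(g>thr).astype(np.uint8)
    c=cv2.findContours(m,cv2.RETR_EXTERNAL,cv2.CHAIN_APPROX_NONE)[0]; c=max(c,key=cv2.contourArea)
    o=np.zeros_like(m); cv2.drawContours(o,[c],-1,1,-1); return o
def render(s,roi,pts,v):
    y0,y1,x0,x1=roi
    P=R.from_euler('z',v[2]).apply(pts)+[v[0],v[1],0]; u=(proj(s,P)-[x0,y0]+.5)*K8-.5
    o=np.zeros(((y1-y0)*K8,(x1-x0)*K8),np.uint8)
    cv2.fillConvexPoly(o,cv2.convexHull((u*16).round().astype(np.int32)),1,cv2.LINE_8,4); return o
def fitsil(views,pts,x0):
    ms=[(s,roi,mask(s,roi,t)) for s,roi,t in views]
    def f(w):
        v=x0+np.array(w)*[.01,.01,.1]; return sum(np.mean(np.abs(render(s,roi,pts,v).astype(int)-m))/m.mean() for s,roi,m in ms)
    b=minimize(f,[0,0,0],method='Nelder-Mead',options=dict(initial_simplex=[[0,0,0],[.5,0,0],[0,.5,0],[0,0,.5]],xatol=.003))
    return (np.array(x0)+b.x*[.01,.01,.1]).round(4),round(b.fun,3)
E
python3 - <<'E'
from sil import *
D={n:np.load(f'pics/{n}.png.npz') for n in('top0','side0','top5','side5')}
tb=(122,180,138,210);sb=(115,175,228,295)
for t in (165,180,195):
    print(t,'boxT0',fitsil([(D['top0'],tb,t)],box8(40,70,0,62),[.604,.2055,.3]),'T5',fitsil([(D['top5'],tb,t)],box8(40,70,0,62),[.604,.2055,.3]))
for t in (150,165,180): print(t,'boxS',fitsil([(D['side0'],sb,t)],box8(40,70,0,62),[.604,.2055,.3]))
for t in (175,195,210):
    print(t,'lidT',fitsil([(D['top5'],(150,225,205,265),t)],np.r_[box8(48,76,0,19),box8(6,38,41,53)],[.494,.011,1.695]))
    print(t,'lidS',fitsil([(D['side5'],(165,228,220,300),t)],np.r_[box8(48,76,0,19)],[.494,.011,1.695]))
m=np.hstack([cv2.resize(mask(D['side0'],sb,150)*255,(320,288)),cv2.resize(mask(D['top0'],tb,180)*255,(320,258+30))]);cv2.imwrite('pics/m.png',m)
E
```

```text
165 boxT0 (array([0.6107, 0.2122, 0.2838]), np.float64(0.153)) T5 (array([0.6152, 0.2141, 0.2757]), np.float64(0.301))
180 boxT0 (array([0.6098, 0.2126, 0.2775]), np.float64(0.088)) T5 (array([0.6121, 0.2135, 0.2901]), np.float64(0.102))
195 boxT0 (array([0.6106, 0.2122, 0.2841]), np.float64(0.115)) T5 (array([0.6108, 0.2129, 0.2875]), np.float64(0.103))
150 boxS (array([0.6074, 0.2088, 0.3005]), np.float64(0.124))
165 boxS (array([0.6092, 0.214 , 0.2499]), np.float64(0.387))
180 boxS (array([ 0.8113,  0.4346, -0.5374]), np.float64(1.0))
175 lidT (array([0.4928, 0.0135, 1.6976]), np.float64(0.344))
175 lidS (array([0.4954, 0.0154, 1.6873]), np.float64(0.045))
195 lidT (array([0.4938, 0.0137, 1.7005]), np.float64(0.058))
195 lidS (array([0.4978, 0.0216, 1.7099]), np.float64(0.118))
210 lidT (array([0.4945, 0.014 , 1.7033]), np.float64(0.032))
210 lidS (array([0.5002, 0.0233, 1.6954]), np.float64(0.162))
```

```bash
python3 - <<'E'
from kin import *
t=1.697;M=toolR([0,0,-1],[np.cos(t),np.sin(t),0])
plan([.494,.0125,.13],M,-.25,2,hold=1)
plan([.494,.0125,.029],M,-.25,1,hold=1)
E
```

```text
per row mm 28.3 deg 0.0
-9 22.5 14.5 0 0 0 -0.25; -18 45.5 29 0 0 0 -0.25; -26.5 68 43 0 0 0 -0.25; -35.5 91 57.5 0 0 0 -0.25; -44.5 113.5 72 0 0 0 -0.25
-9 22.5 14.5 0 0 0 -0.25; -17.5 45.5 29 0 0 0 -0.25; -26.5 68 43 0 0 0 -0.25; -35.5 91 57.5 0 0 0 -0.25; -35.5 91 57.5 0 0 0 -0.25
per row mm 25.3 deg 0.0
0 0 25.5 0 0 0 -0.25; 0 0 50.5 0 0 0 -0.25; 0 0 76 0 0 0 -0.25; 0 0 101 0 0 0 -0.25; 0 0 101 0 0 0 -0.25
```

>>> move_arm(commands="-9 22.5 14.5 0 0 0 -0.25; -18 45.5 29 0 0 0 -0.25; -26.5 68 43 0 0 0 -0.25; -35.5 91 57.5 0 0 0 -0.25; -44.5 113.5 72 0 0 0 -0.25")

```text
t: 15.6
tcp_pos: [0.4701, -0.0813, 0.1874]
tool_rot: [-0.062, 0.998, 0.0, -0.001]
force: [-0.2, -0.4, -0.6]
finger_gap: 0.371
gripper_force: 0.0
```

>>> move_arm(commands="-9 22.5 14.5 0 0 0 -0.25; -17.5 45.5 29 0 0 0 -0.25; -26.5 68 43 0 0 0 -0.25; -35.5 91 57.5 0 0 0 -0.25; -35.5 91 57.5 0 0 0 -0.25")

```text
t: 16.23
tcp_pos: [0.4932, 0.0137, 0.1292]
tool_rot: [-0.063, 0.998, 0.0, -0.002]
force: [0.7, -0.7, 0.1]
finger_gap: 0.374
gripper_force: 0.0
```

>>> move_arm(commands="0 0 25.5 0 0 0 -0.25; 0 0 50.5 0 0 0 -0.25; 0 0 76 0 0 0 -0.25; 0 0 101 0 0 0 -0.25; 0 0 101 0 0 0 -0.25")

```text
t: 16.85
tcp_pos: [0.4931, 0.0116, 0.0283]
tool_rot: [-0.061, 0.998, -0.0, -0.002]
force: [-1.6, 0.3, -0.5]
finger_gap: 0.377
gripper_force: 0.0
```

>>> move_arm(commands="0 0 0 0 0 0 -1; 0 0 0 0 0 0 -1; 0 0 0 0 0 0 -1; 0 0 0 0 0 0 -1; 0 0 0 0 0 0 -1", grip_force=70)

```text
t: 17.48
tcp_pos: [0.4946, 0.0121, 0.0304]
tool_rot: [-0.062, 0.998, -0.001, 0.001]
force: [-0.6, -1.6, 7.1]
finger_gap: 0.123
gripper_force: 69.2
```

```bash
python3 - <<'E'
from kin import *
cmp()
p,r=getcmd(); plan(p+[0,0,.12],r,-1,1)
yb=.30; M=toolR([0,0,-1],[np.cos(yb),np.sin(yb),0])
plan([.604,.2055,.149],M,-1,3,hold=1)
setup();q=ik(*getcmd());print(q,margin(q))
E
```

```text
err mm [ 0.6 -0.4  1.3] deg [ 0.05 -0.11 -0.01] t 17.475 F [-0.6 -1.6  7.1] gap 0.123 gf 69.20148968696594 q [-0.201  0.704  1.904 -0.003  0.531 -1.893]
per row mm 24.0 deg 0.0
0 0 -24 0 0 0 -1; 0 0 -48 0 0 0 -1; 0 0 -72 0 0 0 -1; 0 0 -96 0 0 0 -1; 0 0 -120 0 0 0 -1
per row mm 15.9 deg 5.7
-9.5 12.5 0 0 0 5.5 -1; -19 25.5 0 0 0 11.5 -1; -28.5 38 0 0 0 17 -1; -38 51 0 0 0 23 -1; -47.5 63.5 0 0 0 28.5 -1
-2.5 15.5 0 0 0 6 -1; -4.5 31.5 0 0 0 11.5 -1; -7 47 0 0 0 17 -1; -9 62.5 0 0 0 23 -1; -11.5 78.5 0 0 0 28.5 -1
5.5 15 0 0 0 6 -1; 11 29.5 0 0 0 11.5 -1; 16.5 44.5 0 0 0 17 -1; 22 59.5 0 0 0 23 -1; 22 59.5 0 0 0 23 -1
[ 0.15411165  0.64127176  1.47184974 -0.00176208  1.02862965 -0.14394803] 0.9681502558353374
```

>>> move_arm(commands="0 0 -24 0 0 0 -1; 0 0 -48 0 0 0 -1; 0 0 -72 0 0 0 -1; 0 0 -96 0 0 0 -1; 0 0 -120 0 0 0 -1")

```text
t: 18.1
tcp_pos: [0.4935, 0.0128, 0.1502]
tool_rot: [-0.062, 0.998, -0.001, -0.0]
force: [0.4, 0.5, -0.9]
finger_gap: 0.126
gripper_force: 68.5
```

>>> move_arm(commands="-9.5 12.5 0 0 0 5.5 -1; -19 25.5 0 0 0 11.5 -1; -28.5 38 0 0 0 17 -1; -38 51 0 0 0 23 -1; -47.5 63.5 0 0 0 28.5 -1")

```text
t: 18.73
tcp_pos: [0.5329, 0.0821, 0.1491]
tool_rot: [0.187, 0.982, -0.001, -0.0]
force: [0.2, 0.2, -1.6]
finger_gap: 0.125
gripper_force: 68.6
```

>>> move_arm(commands="-2.5 15.5 0 0 0 6 -1; -4.5 31.5 0 0 0 11.5 -1; -7 47 0 0 0 17 -1; -9 62.5 0 0 0 23 -1; -11.5 78.5 0 0 0 28.5 -1")

```text
t: 19.35
tcp_pos: [0.572, 0.151, 0.1489]
tool_rot: [0.423, 0.906, -0.001, -0.0]
force: [0.4, -0.5, -0.8]
finger_gap: 0.124
gripper_force: 68.6
```

>>> move_arm(commands="5.5 15 0 0 0 6 -1; 11 29.5 0 0 0 11.5 -1; 16.5 44.5 0 0 0 17 -1; 22 59.5 0 0 0 23 -1; 22 59.5 0 0 0 23 -1")

```text
t: 19.98
tcp_pos: [0.6037, 0.2064, 0.1488]
tool_rot: [0.593, 0.805, -0.001, 0.0]
force: [-0.1, -0.4, -0.4]
finger_gap: 0.118
gripper_force: 68.6
```

>>> move_arm(commands="0 0 15 0 0 0 -1; 0 0 30 0 0 0 -1; 0 0 40 0 0 0 -1; 0 0 40 0 0 0 -1; 0 0 40 0 0 0 -1")

```text
t: 20.6
tcp_pos: [0.6041, 0.2054, 0.1092]
tool_rot: [0.594, 0.804, -0.0, 0.001]
force: [-0.2, -0.6, -0.2]
finger_gap: 0.122
gripper_force: 68.6
```

```bash
python3 - <<'E'
from kin import *
apply('0 0 40 0 0 0')
T=snap('top','top6.png');S=snap('side','side6.png')
s=cmp();p=s['tcp_pos'];r=R.from_quat(s['tool_rot']);ty=r.as_matrix()[:,1];print(np.arctan2(ty[1],ty[0]))
yaw=np.arctan2(ty[1],ty[0]);Z=R.from_euler('z',yaw)
b=cv2.imread('pics/side6.png')[90:180,215:305]
c=cv2.imread('pics/side0.png')[90:180,215:305]
def draw(im,pts,col):
    pass
im=np.hstack([cv2.resize(x,(400,400),interpolation=cv2.INTER_CUBIC) for x in (b,c)])
# predicted lid outlines: lid origin z = tcp z - .028
o=p-[0,0,.0285]
L8=[o+Z.apply(np.array([sx*48,sy*76,z])/1e3) for z in (0,19) for sx,sy in((1,1),(1,-1),(-1,-1),(-1,1))]
Zb=R.from_euler('z',.30);B8=[np.array([.604,.2055,0])+Zb.apply(np.array([sx*40,sy*70,z])/1e3) for z in (0,62) for sx,sy in((1,1),(1,-1),(-1,-1),(-1,1))]
f=lambda P,dx:(((proj(S,P)-[215,90]+.5)*400/90-.5)+[dx,0])
for u,col in ((f(L8,0),(0,0,255)),(f(B8,400),(0,0,255)),(f(B8,0),(255,0,0))):
    for x,y in u: cv2.circle(im,(int(round(x)),int(round(y))),2,col,-1)
cv2.imwrite('pics/c6.png',im)
print('lid',((f(L8,0)).round(0)).tolist());print('box',(f(B8,400)).round(0).tolist())
E
```

```text
err mm [ 0.4 -0.1  0.9] deg [-0.07 -0.01  0.  ] t 20.7 F [-0.6  0.2 -1.1] gap 0.125 gf 68.59777450561523 q [ 0.154  0.693  1.497 -0.002  0.95  -0.144]
0.2989435631536632
lid [[174.0, 115.0], [331.0, 194.0], [234.0, 253.0], [77.0, 167.0], [173.0, 92.0], [331.0, 170.0], [234.0, 229.0], [75.0, 144.0]]
box [[574.0, 215.0], [714.0, 291.0], [636.0, 341.0], [497.0, 261.0], [572.0, 144.0], [716.0, 219.0], [636.0, 268.0], [492.0, 189.0]]
```

View pics/c6.png

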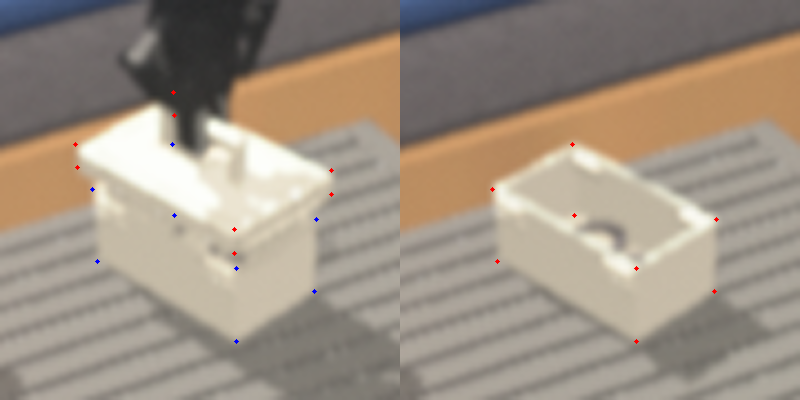

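>>> move_arm(commands="0 0 4 0 0 0 -1; 0 0 7 0 0 0 -1; 0 0 9 0 0 0 -1; 0 0 10 0 0 0 -1; 0 0 11 0 0 0 -1")

```text
t: 21.32
tcp_pos: [0.6038, 0.2055, 0.098]
tool_rot: [0.594, 0.805, -0.001, 0.0]
force: [0.1, 0.6, -1.1]
finger_gap: 0.122
gripper_force: 68.6
```

>>> move_arm(commands="0 0 0.5 0 0 0 -1; 0 0 1 0 0 0 -1; 0 0 1.5 0 0 0 -1; 0 0 2 0 0 0 -1; 0 0 2.5 0 0 0 -1")

```text
t: 21.95
tcp_pos: [0.6038, 0.2054, 0.0956]
tool_rot: [0.594, 0.805, -0.001, 0.0]
force: [-1.1, 0.4, -1.1]
finger_gap: 0.124
gripper_force: 68.6
```

>>> move_arm(commands="0 0 0.5 0 0 0 -1; 0 0 1 0 0 0 -1; 0 0 1.5 0 0 0 -1; 0 0 2 0 0 0 -1; 0 0 2.5 0 0 0 -1")

```text
t: 22.58
tcp_pos: [0.6038, 0.2054, 0.093]
tool_rot: [0.594, 0.805, -0.001, 0.0]
force: [-0.0, 0.4, -0.5]
finger_gap: 0.123
gripper_force: 68.6
```

```bash
python3 - <<'E'
from kin import *
apply('0 0 16 0 0 0')
s=cmp();print(s['tcp_pos'],s['ft_torque'])
E
```

```text
err mm [-0.1 -0.2  0.3] deg [ 0. -0.  0.] t 22.575 F [-0.   0.4 -0.5] gap 0.123 gf 68.59840035438538 q [ 0.154  0.716  1.506 -0.002  0.92  -0.144]
[0.60384591 0.20542169 0.09304313] [ 0.01628776  0.00026424 -0.03173312]
```

>>> move_arm(commands="0 0 0.5 0 0 0 -1; 0 0 1 0 0 0 -1; 0 0 1.5 0 0 0 -1; 0 0 2 0 0 0 -1; 0 0 2 0 0 0 -1")

```text
t: 23.2
tcp_pos: [0.6041, 0.2055, 0.0912]
tool_rot: [0.594, 0.804, -0.0, 0.001]
force: [-0.2, 0.1, -0.3]
finger_gap: 0.122
gripper_force: 68.7
```

>>> move_arm(commands="0 0 0.5 0 0 0 -1; 0 0 1 0 0 0 -1; 0 0 1.5 0 0 0 -1; 0 0 2 0 0 0 -1; 0 0 2 0 0 0 -1")

```text
t: 23.82
tcp_pos: [0.6044, 0.2056, 0.0892]
tool_rot: [0.594, 0.804, -0.0, 0.001]
force: [2.2, 0.6, 0.1]
finger_gap: 0.123
gripper_force: 68.7
```

```bash
python3 - <<'E'
from kin import *
apply('0 0 4 0 0 0')
s=cmp();print(s['tcp_pos'],s['ft_torque'])
E
```

```text
err mm [ 0.6 -0.   0.4] deg [-0.08 -0.    0.02] t 23.825 F [2.2 0.6 0.1] gap 0.123 gf 68.6527955532074 q [ 0.154  0.721  1.508 -0.002  0.912 -0.144]
[0.6044474  0.20557481 0.08920006] [ 0.2169412  -0.44688401 -0.12752145]
```

>>> move_arm(commands="0 0.5 0 0 0 0 -1; 0 1 0.5 0 0 0 -1; 0 1 1 0 0 0 -1; 0 1 1.5 0 0 0 -1; 0 1 2 0 0 0 -1")

```text
t: 24.45
tcp_pos: [0.6048, 0.2057, 0.0878]
tool_rot: [0.594, 0.804, -0.0, 0.001]
force: [0.2, 0.0, 6.6]
finger_gap: 0.123
gripper_force: 69.6
```

```bash
python3 - <<'E'
from kin import *
apply('0 1 2 0 0 0')
s=cmp();print(s['tcp_pos'],s['ft_torque'])
E
```

```text
err mm [-0.  -0.2  1. ] deg [-0.02  0.    0.02] t 24.45 F [0.2 0.  6.6] gap 0.123 gf 69.64156150817871 q [ 0.154  0.724  1.506 -0.002  0.911 -0.144]
[0.60484548 0.20570836 0.08781126] [ 0.0066042   0.07377835 -0.14879585]
```

>>> move_arm(commands="0 0 0 0 0 0 -1; 0 0 0.5 0 0 0 -1; 0 0 1 0 0 0 -1; 0 0 2 0 0 0 -1; 0 0 3 0 0 0 -1", grip_force=110)

```text
t: 25.08
tcp_pos: [0.6061, 0.2061, 0.087]
tool_rot: [0.594, 0.804, 0.001, 0.002]
force: [-1.5, 0.8, 17.7]
finger_gap: 0.118
gripper_force: 109.3
```

>>> move_arm(commands="0 0 0.5 0 0 0 -1; 0 0 1 0 0 0 -1; 0 0 1.5 0 0 0 -1; 0 0 2 0 0 0 -1; 0 0 2 0 0 0 -1")

```text
t: 25.7
tcp_pos: [0.6059, 0.206, 0.0845]
tool_rot: [0.594, 0.805, 0.001, 0.002]
force: [0.2, 0.3, 10.0]
finger_gap: 0.115
gripper_force: 108.3
```

```bash
python3 - <<'E'
from kin import *
apply('0 0 5 0 0 0')
s=cmp();print(s['tcp_pos'],s['ft_torque'])
E
```

```text
err mm [1.  0.1 2.7] deg [-0.18 -0.02 -0.  ] t 25.7 F [ 0.2  0.3 10. ] gap 0.115 gf 108.28727960586548 q [ 0.154  0.729  1.507 -0.002  0.902 -0.144]
[0.60588681 0.20601314 0.08448784] [ 0.05634002  0.07993365 -0.11219524]
```

>>> move_arm(commands="0 0 0.5 0 0 0 -1; 0 0 1 0 0 0 -1; 0 0 1.5 0 0 0 -1; 0 0 2 0 0 0 -1; 0 0 2.5 0 0 0 -1")

```text
t: 26.32
tcp_pos: [0.6047, 0.2057, 0.0784]
tool_rot: [0.594, 0.804, -0.001, 0.0]
force: [3.8, 2.3, -6.4]
finger_gap: 0.112
gripper_force: 107.3
```

>>> move_arm(commands="0 0 0.5 0 0 0 -1; 0 0 1 0 0 0 -1; 0 0 1.5 0 0 0 -1; 0 0 2 0 0 0 -1; 0 0 2.5 0 0 0 -1")

```text
t: 26.95
tcp_pos: [0.6052, 0.2058, 0.0772]
tool_rot: [0.594, 0.804, -0.0, 0.001]
force: [4.2, 0.8, -6.6]
finger_gap: 0.115
gripper_force: 107.3
```

```bash
python3 - <<'E'
from kin import *
apply('0 0 5 0 0 0')
s=cmp();print(s['tcp_pos'],s['ft_torque'])
E
```

```text
err mm [ 0.3 -0.1  0.4] deg [-0.05 -0.    0.02] t 26.95 F [ 4.2  0.8 -6.6] gap 0.115 gf 107.31783270835876 q [ 0.154  0.739  1.511 -0.002  0.891 -0.144]
[0.60516156 0.20575146 0.07718595] [ 0.28651543 -0.9099994  -0.2525729 ]
```

>>> move_arm(commands="0 0 0.5 0 0 0 -1; 0 0 1 0 0 0 -1; 0 0 1.5 0 0 0 -1; 0 0 2 0 0 0 -1; 0 0 2.5 0 0 0 -1")

```text
t: 27.58
tcp_pos: [0.6055, 0.2059, 0.0765]
tool_rot: [0.594, 0.805, 0.0, 0.001]
force: [1.4, 1.5, 7.3]
finger_gap: 0.113
gripper_force: 109.5
```

>>> move_arm(commands="0 0 0.5 0 0 0 -1; 0 0 1 0 0 0 -1; 0 0 1.5 0 0 0 -1; 0 0 2 0 0 0 -1; 0 0 2 0 0 0 -1")

```text
t: 28.2
tcp_pos: [0.6054, 0.2059, 0.0765]
tool_rot: [0.594, 0.805, 0.0, 0.001]
force: [-1.2, 1.0, 15.3]
finger_gap: 0.111
gripper_force: 110.6
```

```bash
python3 - <<'E'
from kin import *
apply('0 0 4.5 0 0 0')
s=cmp();print(s['tcp_pos'],s['ft_torque'])
E
```

```text
err mm [0.6 0.  4.2] deg [-0.14 -0.03 -0.01] t 28.2 F [-1.2  1.  15.3] gap 0.111 gf 110.56129932403564 q [ 0.154  0.74   1.511 -0.002  0.888 -0.144]
[0.60544604 0.20590754 0.07645849] [ 0.13482655  0.21661707 -0.21732956]
```

>>> move_arm(commands="0 0 1 0 0 0 -1; 0 0 2 0 0 0 -1; 0 0 3 0 0 0 -1; 0 0 4 0 0 0 -1; 0 0 4 0 0 0 -1")

```text
t: 28.82
tcp_pos: [0.6055, 0.2059, 0.0764]
tool_rot: [0.594, 0.805, 0.0, 0.002]
force: [-5.8, -0.7, 36.5]
finger_gap: 0.115
gripper_force: 113.4
```

>>> move_arm(commands="0 0 -3 0 0 0 -1; 0 0 -6 0 0 0 -1; 0 0 -7 0 0 0 -1; 0 0 -7 0 0 0 -0.25; 0 0 -7 0 0 0 -0.25")

```text
t: 29.45
tcp_pos: [0.6023, 0.2052, 0.0741]
tool_rot: [0.594, 0.805, -0.003, -0.001]
force: [-0.7, -0.0, 0.2]
finger_gap: 0.383
gripper_force: 0.0
```

>>> move_arm(commands="0 0 0 0 0 0 -0.25; 0 0 -10 0 0 0 -0.25; 0 0 -30 0 0 0 -0.25; 0 0 -50 0 0 0 -0.25; 0 0 -60 0 0 0 -0.25")

```text
t: 30.08
tcp_pos: [0.6054, 0.2059, 0.1374]
tool_rot: [0.594, 0.805, 0.0, 0.001]
force: [0.3, -0.3, 0.0]
finger_gap: 0.38
gripper_force: 0.0
```

```bash
python3 - <<'E'
from kin import *
apply('0 0 4 0 0 0','0 0 -7 0 0 0','0 0 -60 0 0 0')
S=snap('side','side7.png')
s=cmp()
# lid frame = box frame: x along tool y
p,r=getcmd(); c=np.array([.6054,.2058,0]); M=r.as_matrix(); X=np.array([np.cos(.3),np.sin(.3),0]);Y=np.array([-X[1],X[0],0])
print('first')
P=c+X*.033+Y*.056
plan(np.r_[P[:2],.095],r,-1,1,save=True)
print(getcmd()[0], 'tool x,y in box frame',M[:,0]@X,M[:,0]@Y,M[:,1]@X,M[:,1]@Y)
E
```

```text
err mm [1.  0.  2.9] deg [-0.2  -0.03 -0.01] t 30.125 F [ 0.6 -1.2  0.8] gap 0.376 gf 0.0 q [ 0.154  0.656  1.477 -0.002  1.005 -0.144]
first
per row mm 15.3 deg 0.0
11 6.5 8 0 0 0 -1; 22.5 13.5 16 0 0 0 -1; 33.5 20 24 0 0 0 -1; 44.5 26.5 32 0 0 0 -1; 56 33.5 40 0 0 0 -1
[0.62037153 0.26928488 0.09519501] tool x,y in box frame 0.0010307061512910831 0.999998387207024 0.9999993983019908 -0.0010312573254367408
```

>>> move_arm(commands="11 6.5 8 0 0 0 -1; 22.5 13.5 16 0 0 0 -1; 33.5 20 24 0 0 0 -1; 44.5 26.5 32 0 0 0 -1; 56 33.5 40 0 0 0 -1")

```text
t: 30.75
tcp_pos: [0.6203, 0.2702, 0.0944]
tool_rot: [0.594, 0.805, -0.001, 0.0]
force: [-0.0, -1.1, -0.1]
finger_gap: 0.002
gripper_force: 0.0
```

>>> move_arm(commands="0 0 12 0 0 0 -1; 0 0 22 0 0 0 -1; 0 0 26 0 0 0 -1; 0 0 28 0 0 0 -1; 0 0 29 0 0 0 -1")

```text
t: 31.38
tcp_pos: [0.6206, 0.2688, 0.0668]
tool_rot: [0.594, 0.804, -0.0, 0.001]
force: [-0.6, 0.1, 0.5]
finger_gap: -0.002
gripper_force: 0.0
```

>>> move_arm(commands="0 0 1 0 0 0 -1; 0 0 2 0 0 0 -1; 0 0 3 0 0 0 -1; 0 0 3.5 0 0 0 -1; 0 0 3.5 0 0 0 -1")

```text
t: 32.0
tcp_pos: [0.6206, 0.2691, 0.0651]
tool_rot: [0.594, 0.805, -0.0, 0.001]
force: [-3.2, -0.9, 9.3]
finger_gap: -0.002
gripper_force: 4.4
```

```bash
python3 - <<'E'
from kin import *
apply('0 0 32.5 0 0 0')
s=cmp(); print(s['tcp_pos'],s['ft_torque'])
E
```

```text
err mm [ 0.2 -0.2  2.4] deg [-0.06 -0.02 -0.01] t 32.0 F [-3.2 -0.9  9.3] gap -0.002 gf 4.446131900695036 q [ 0.245  0.795  1.412 -0.002  0.935 -0.053]
[0.6206117  0.26907944 0.06510926] [-0.22711104  0.43958375 -0.0089035 ]
```

>>> move_arm(commands="0 0 1.5 0 0 0 -1; 0 0 3 0 0 0 -1; 0 0 3 0 0 0 -1; 0 0 -15 0 0 0 -1; 0 0 -35 0 0 0 -1")

```text
t: 32.62
tcp_pos: [0.6203, 0.2691, 0.0988]
tool_rot: [0.594, 0.805, -0.001, 0.0]
force: [-0.1, 0.9, 0.3]
finger_gap: 0.003
gripper_force: 0.0
```

>>> move_arm(commands="0 -20 0 0 0 0 -1; 0 -45 0 0 0 0 -1; 0 -66 0 0 0 0 -1; 0 -66 15 0 0 0 -1; 0 -66 28 0 0 0 -1")

```text
t: 33.25
tcp_pos: [0.5585, 0.2499, 0.0693]
tool_rot: [0.594, 0.804, 0.0, 0.001]
force: [-0.2, -0.2, -0.2]
finger_gap: 0.001
gripper_force: 0.0
```

>>> move_arm(commands="0 0 2 0 0 0 -1; 0 0 4 0 0 0 -1; 0 0 6 0 0 0 -1; 0 0 8 0 0 0 -1; 0 0 9 0 0 0 -1")

```text
t: 33.88
tcp_pos: [0.558, 0.2498, 0.0649]
tool_rot: [0.594, 0.805, 0.0, 0.001]
force: [-6.7, -2.2, 25.5]
finger_gap: 0.001
gripper_force: 12.7
```

>>> move_arm(commands="0 0 1 0 0 0 -1; 0 0 1 0 0 0 -1; 0 0 -15 0 0 0 -1; 0 0 -35 0 0 0 -1; 0 0 -37 0 0 0 -1")

```text
t: 34.5
tcp_pos: [0.5588, 0.2501, 0.0997]
tool_rot: [0.594, 0.805, 0.001, 0.002]
force: [0.5, -0.4, 0.4]
finger_gap: -0.004
gripper_force: 0.0
```

```bash
python3 - <<'E'
from kin import *
apply('0 0 -35 0 0 0','0 -66 28 0 0 0','0 0 9 0 0 0','0 0 -37 0 0 0')
s=cmp(); print(s['tcp_pos'],getcmd()[0])
E
```

```text
err mm [1.5 0.2 2. ] deg [-0.24 -0.01 -0.  ] t 34.5 F [ 0.5 -0.4  0.4] gap -0.004 gf 0.0 q [ 0.239  0.678  1.575 -0.002  0.884 -0.059]
[0.55876992 0.25009356 0.09967434] [0.55729906 0.24984937 0.09771969]
```

>>> move_arm(commands="-40 0 0 0 0 0 -1; -80 0 0 0 0 0 -1; -112 0 0 0 0 0 -1; -112 0 15 0 0 0 -1; -112 0 28 0 0 0 -1")

```text
t: 35.12
tcp_pos: [0.5893, 0.1429, 0.0686]
tool_rot: [0.594, 0.804, -0.001, -0.0]
force: [-0.1, -0.5, 0.7]
finger_gap: -0.004
gripper_force: 0.0
```

>>> move_arm(commands="0 0 2 0 0 0 -1; 0 0 4 0 0 0 -1; 0 0 6 0 0 0 -1; 0 0 8 0 0 0 -1; 0 0 9 0 0 0 -1")

```text
t: 35.75
tcp_pos: [0.5902, 0.1435, 0.0649]
tool_rot: [0.594, 0.805, -0.0, 0.001]
force: [-7.1, 0.1, 25.3]
finger_gap: -0.003
gripper_force: 12.2
```

>>> move_arm(commands="0 0 1 0 0 0 -1; 0 0 1 0 0 0 -1; 0 0 -15 0 0 0 -1; 0 0 -35 0 0 0 -1; 0 0 -37 0 0 0 -1")

```text
t: 36.38
tcp_pos: [0.5917, 0.143, 0.1]
tool_rot: [0.594, 0.805, 0.001, 0.002]
force: [0.5, 0.8, -0.8]
finger_gap: -0.002
gripper_force: 0.0
```

>>> move_arm(commands="0 20 0 0 0 0 -1; 0 45 0 0 0 0 -1; 0 66 0 0 0 0 -1; 0 66 15 0 0 0 -1; 0 66 28 0 0 0 -1")

```text
t: 37.0
tcp_pos: [0.6512, 0.1618, 0.0679]
tool_rot: [0.594, 0.805, -0.002, -0.001]
force: [-0.7, -0.0, -1.4]
finger_gap: 0.001
gripper_force: 0.0
```

>>> move_arm(commands="0 0 2 0 0 0 -1; 0 0 4 0 0 0 -1; 0 0 6 0 0 0 -1; 0 0 8 0 0 0 -1; 0 0 9 0 0 0 -1")

```text
t: 37.62
tcp_pos: [0.6533, 0.1619, 0.065]
tool_rot: [0.594, 0.805, -0.001, 0.001]
force: [-7.1, -2.1, 18.7]
finger_gap: -0.002
gripper_force: 9.8
```

>>> move_arm(commands="0 0 -10 0 0 0 -1; 0 0 -35 0 0 0 -1; 0 0 -60 0 0 0 -1; -30 0 -90 0 0 0 -1; -60 0 -110 0 0 0 -1")

```text
t: 38.25
tcp_pos: [0.6719, 0.1047, 0.1734]
tool_rot: [0.593, 0.805, 0.0, 0.002]
force: [0.1, 1.2, -0.9]
finger_gap: 0.0
gripper_force: 0.0
```

```bash
python3 - <<'E'
from kin import *
apply('-112 0 28 0 0 0','0 0 9 0 0 0','0 0 -37 0 0 0','0 66 28 0 0 0','0 0 9 0 0 0','-60 0 -110 0 0 0')
s=cmp(); print(s['tcp_pos'],getcmd()[0])
E
```

```text
err mm [ 0.9 -0.3  2.4] deg [-0.16 -0.05 -0.06] t 38.25 F [ 0.1  1.2 -0.9] gap 0.0 gf 0.0 q [-0.009  0.663  1.339 -0.002  1.136 -0.308]
[0.67188889 0.1046822  0.17335614] [0.67102584 0.10502931 0.1709479 ]
```

```bash
python3 -c "
from station import ticket; print(ticket.sign_off())"
```

```text
the job is handed in; nothing more can be done
None
```

The lid was laid flat handle up, released, picked up again by its handle and snapped onto the box. All four corners read 65 mm, which is fully home, with no push over about 37 N. I handed the job in at 38 s, with the arm clear and the cup, tie holder and lantern left alone, though I took no final picture to confirm where they stand.

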